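# Back a plate with a spacer in a shimming jig and hold it flush

## Task

Swing the jig's hinged keeper bar out from over the stops until it seats in its end detent, then take the largest of the three flat steel spacers from the wooden rack and stand it upright on the jig base in the gap between the aluminium plate and the stops, squarely in front of the middle of the one stop where the gap is wide enough. Let go of the spacer, push the plate flush against the other two stops, and finish while still holding it pressed there with the fingers. Leave the other two spacers, the socket, the wrench and the hammer where they are.

Things in the scene. Friction and masses are not known exactly. Their poses are not given: they have to be found in the camera images.
- jig: Fixed grey jig base, 260 (x) x 200 (y) x 12 mm thick; origin on its underside: it spans x +-130, y -110 to +90 mm. Axes: x along the row of stops, y from the plate towards the stops, z up; its yaw varies by 0.2 rad either way. The keeper's pivot post (24 mm dia.) stands at x -112, y 36 mm, a detent post (18 mm dia., 36 mm tall) at x -109, y 81 mm.
- stop_a: Long steel stop block fixed on the jig base, 36 wide (x) x 55 (y) x 40 mm tall, axes as the jig's. Origin on the base's top, 30 mm behind its face, which looks to jig -y. The three stops stand at jig x -55, 0 and 55 mm, in an order that changes; the faces of the two long ones lie at jig y = 30 mm.
- stop_b: The other long stop block, same as stop_a.
- stop_short: The short stop block, 36 x 43 x 40 mm tall, same axes; its face is set back 12 mm from those of the long stops (18 mm from its origin, at jig y = 42 mm), so that the gap in front of it is the wide one.
- short_face (a point): Foot of the short stop's face: middle of its width, on the base's top. Axes as the jig's: the gap lies at -y of it.
- keeper (a joint): Keeper bar's vertical hinge, rad. 0: bar lies along jig +x from the pivot, over the stops, blocking the gap from above; starts at 0 to 0.5. Grows counter-clockwise from above: the free end swings to jig +y. A sprung detent is pushed past at 1.38 to 1.5 (about 5 N at the peg), then it seats against its end stop at 1.6 (seated: above 1.55). Elsewhere light friction holds it.
- keeper_hinge (a point): On the keeper bar's hinge axis, at the bar's underside, 44 mm above the base's top. The dark steel bar is 34 wide and 10 mm thick and reaches 205 mm from the hinge.
- peg (a point): On the axis of the keeper bar's black upright peg, 20 mm diameter and 45 mm tall above the bar, 145 mm from the hinge axis; this point is 20 mm above the bar's top, 25 mm below the peg's top (peg top 111 mm above the bench).
- plate: Loose aluminium plate lying on the jig base, 160 (x) x 90 (y) x 25 mm thick, about 0.4 to 0.8 kg. Origin at the centre of its underside. x and y nearly along the jig's. Its straight back edge (y +45 mm) faces the stops, 4 to 8 mm from the long ones at the start. It slides along the base when pushed with a few newtons.
- plate_near (a point): End of the plate's back edge at plate x -80, y 45 mm, mid thickness.
- plate_far (a point): End of the plate's back edge at plate x +80, y 45 mm, mid thickness.
- rack: Fixed wooden spacer rack, 200 (x) x 50 (y) x 30 mm tall, origin at the centre of its underside. Three slots of 34 (x) x 15 (y) mm, 62 mm apart along its x, with their floor 8 mm above the bench, hold the three spacers upright in an order that changes.
- spacer: The spacer to use, the largest: flat steel bar 30 (x) x 11.5 thick (y) x 75 mm tall, standing in the rack (top 83 mm above the bench). Origin at the centre of its foot, z up, y through its thickness.
- thin: Bystander: thin steel spacer, 30 x 7 x 75 mm tall, in the rack. Origin at its foot.
- narrow: Bystander: narrow short steel spacer, 16 x 11.5 x 55 mm tall, in the rack. Origin at its foot.
- socket: Bystander: small steel socket, 22 mm diameter, 36 mm tall, on a corner of the jig base. Origin at its foot.
- wrench: Bystander: open wrench lying on the bench at the jig's stop side. Origin at its underside.
- hammer: Bystander: hammer lying on the bench beyond the rack, at the robot's right.
Mind the look-alikes: they are no part of the job. Of the things shaped like the plate, the aluminium one is meant. What is shaped like the spacer but purple is not meant.

How it is judged:
By the outcome, as a careful person would: the job done as asked, in the order asked, and still so for the second after the job is handed in, while the arm keeps its last pose, push and grip.
It also fails if it takes over 72 s, if anything falls off the work surface, if the arm or the gripper's body presses on something with over 40 N, if the wrist force passes 120 N, or if a joint passes its speed limit or range.

## Robot

A 6-joint arm with a two-finger parallel gripper is mounted at the origin on the work surface. World frame = base frame: x ahead of the robot, y to its left, z up, the work surface at z = 0. Lengths are in m, angles in rad, forces in N, time in s.
With the tool pointing down it reaches from about 0.35 to 0.95 m from the base axis. Payload 17.4 kg.
Tool frame: the origin (TCP) lies midway between the tips of the shut fingers; the grasp point (between the pads) lies 19 mm behind it; z points along the fingers, y is the line along which they close (so a half turn about z gives the same grasp; the last joint's range is limited). The gripper opens to 93 mm and grips with 3 to 60 N. Pads are 15 mm wide; open, the fingers measure 128 mm over their backs; the gripper's body (75 mm by 188 mm) begins 65 mm behind the grasp point.
Start: joints at [-1.258, 0.116, 1.442, -0, 1.584, -0.038], TCP at [0.232, -0.634, 0.219] pointing down, gripper open.
Joint ranges: [-2.83, 2.83], [-0.83, 2.19], [0.07, 2.5], [-1.14, 4.28], [0.01, 3], [-2.97, 2.97]. Speed limits (rad/s): [1.89, 1.89, 2.22, 3.14, 3.14, 3.14].

## Interface

Orientations are given as a unit quaternion [x, y, z, w].
In Python, from bench import readout, optics, r gives the robot as it stands.
- The arm moves only by the tool step_arm, never from a script. Its argument "deltas" is a list of rows, each an object of numbers: "tx", "ty", "tz": the shift along the tool's x, y, z in cm; "rx", "ry", "rz": the turn, a rotation vector about the tool's x, y, z in rad; "hand": the finger opening in cm, from 0 to 9.3. In form: [{"tx": .., "ty": .., "tz": .., "rx": .., "ry": .., "rz": .., "hand": ..}, ...]. A call has 1 to 20 rows; each row is the pose to reach, as a shift and turn from the pose commanded when the call began, along the tool's axes at that moment; what a row does not reach only later rows make up. A row lasts 1/12 s, in which the tool goes at most 41.7 mm and 7.16 degrees, less where a joint would pass 70% of its speed; a pose out of reach is approached as far as the arm can. A call with a gripper value outside its range is refused whole. The fingers move at their own pace and stop on an object; "force" is the grip in N (left out, the last holds). Time passes only in rows, so rows that repeat a pose let the fingers close. It gives the time, the measured TCP pose, the force, the opening and the grip force at its end, in the units of the state.
- readout.sense(): the state, without advancing time (a new reading comes with each control period).
- optics.read_camera(name): name is "scene" or "top" or "wrist"; returns (picture, depth): 420x560x3 uint8, red, green, blue; 420x560 float32, m along the optical axis (not along the pixel's ray), 0 where there is no reading.
- optics.get_calibration(name): a dict with "fx", "fy", "cx", "cy" (pixels), "rvec" (rotation vector, rad) and "tvec" (3), from world to camera coordinates, as OpenCV has them. Camera axes: x right, y down, z forward; pixel columns grow to the right and rows downward; lengths in m; the calibration is good to about 2 mm. The wrist camera is an equidistant fisheye: a pixel r from the principal point sees the ray r / f radians off the axis. A picture is of the moment at which its call begins: read the wrist's pose just before it. get_calibration takes no time and is no camera call; for the wrist camera it gives the pose at the moment of the call.
- r.sign_off(): hands the job in; it is judged then, once.
The state is a dict: "clock": time; "joints": joint angles; "joint_velocities": joint speeds; "tau": joint torques, N m; "eef_pos": TCP position; "tcp_rot": TCP orientation; "wrist_force": force on the tool from outside, world axes, zero at the start; "moment": the same for the moment, N m; "finger_gap": opening from 0.0 (shut) to 1.0 (fully open); "finger_force": force on a finger pad.
Only numpy, scipy, OpenCV 4.12 (cv2) and the standard library are available. Lean on these libraries where they do the work, as an engineer would, in place of code of your own. Each camera call takes 0.05 s, during which the arm holds its last target. There are 200 camera calls.

## Working session

There is one attempt and no reset: what is moved stays moved. The work goes in short steps, Python scripts to look and compute and a tool call to move; the robot and the scene stay as the last step left them, time stands still between calls to the robot, and variables do not carry over. Pictures are saved under pics/ and viewed, at most 11 in all, crops included, and the job is handed in when it is done.

Besides the shell and the picture viewer there is one more tool, called after "Emit:" as name([rows], argument=value, ...), one row to a line, values as JSON. step_arm: Moves the arm, as the interface text tells. Its arguments: {"type":"object","properties":{"deltas":{"type":"array","items":{"type":"object","properties":{"tx":{"type":"number"},"ty":{"type":"number"},"tz":{"type":"number"},"rx":{"type":"number"},"ry":{"type":"number"},"rz":{"type":"number"},"hand":{"type":"number"}}}},"force":{"type":"number"}},"required":["deltas"]}

```bash
ls; mkdir -p pics
python3 - <<'E'
from bench import readout, optics, r
import cv2,numpy as np
print(readout.sense())
ims=[]
for n in("scene","top"):
    p,d=optics.read_camera(n); c=optics.get_calibration(n); print(n,c)
    np.savez(f"pics/{n}0.npz",p=p,d=d)
    cv2.imwrite(f"pics/{n}0.png",p[:,:,::-1])
E
```

```text
pics
{'clock': 0.0, 'joints': array([-1.25776127e+00,  1.16490532e-01,  1.44227041e+00, -3.92276726e-05,
        1.58400560e+00, -3.78180990e-02]), 'joint_velocities': array([-0.00088433,  0.00119389, -0.00185899, -0.0002338 ,  0.00012463,
        0.0006018 ]), 'tau': array([ 3.22162530e-03, -7.21272469e+01, -6.22608948e+01,  7.81638664e-02,
        2.39257183e-02, -5.38535539e-05]), 'eef_pos': array([ 0.23190149, -0.63369125,  0.21789893]), 'tcp_rot': array([ 9.84652052e-01,  1.74527908e-01, -9.99405891e-05, -5.78704580e-04]), 'wrist_force': array([-0.13983403, -0.60941019,  0.80918537]), 'moment': array([ 0.01563298,  0.02688221, -0.01527335]), 'finger_force': 0.0, 'finger_gap': 1.0001147322495458}
scene {'fx': 427.88872811064766, 'fy': 427.88872811064766, 'cx': 278.7591619796754, 'cy': 209.13503736983552, 'rvec': array([ 1.95865391,  0.97970284, -0.56268672]), 'tvec': array([-0.27577682, -0.16540578,  1.63998533])}
top {'fx': 473.0336562793956, 'fy': 473.0336562793956, 'cx': 269.01040756321595, 'cy': 212.00281501319031, 'rvec': array([ 2.19488875, -2.01326291,  0.21462772]), 'tvec': array([-0.07227928,  0.52677728,  1.20739581])}
```

View pics/scene0.png

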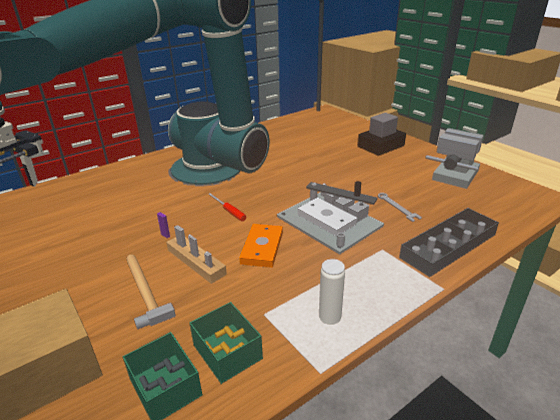

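View pics/top0.png

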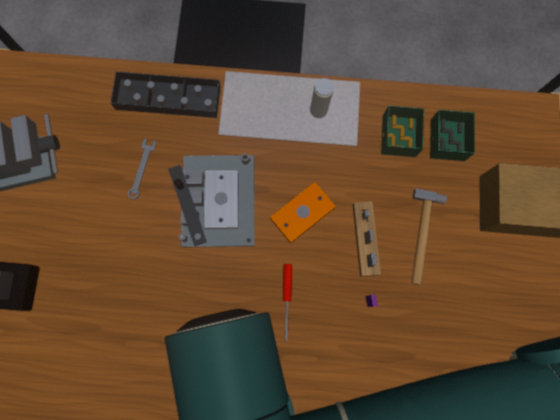

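The scene view shows the jig around (330,215), with the keeper over the stops and the peg at (358,186). The rack is at (195,257), the purple look-alike at (163,224) and the orange plate look-alike at (262,243). In the top view the jig is at (218,200), the keeper runs from its pivot (197,240) to its free end (178,172), and the rack spacers are at (366,214), (368,238) and (373,260). The purple piece is at (372,300).

Next I zoom in on these and measure.

```bash
cat > h.py <<'E'
import numpy as np,cv2
from bench import readout, optics
from scipy.spatial.transform import Rotation as R
def cam(n):
    c=optics.get_calibration(n); return c,R.from_rotvec(c["rvec"]).as_matrix(),np.array(c["tvec"])
def rays(c,uv,fish=False):
    uv=np.atleast_2d(np.array(uv,float)); x=(uv[:,0]-c["cx"])/c["fx"]; y=(uv[:,1]-c["cy"])/c["fy"]
    if fish:
        t=np.hypot(x,y)+1e-12; return np.c_[x/t*np.sin(t),y/t*np.sin(t),np.cos(t)]
    return np.c_[x,y,np.ones_like(x)]
def onplane(C,uv,z,fish=False):
    c,M,t=C; d=rays(c,uv,fish)@M; o=-M.T@t
    s=(z-o[2])/d[:,2]; return o+d*s[:,None]
def cloud(C,depth,fish=False):
    c,M,t=C; v,u=np.mgrid[:420,:560]; d=rays(c,np.c_[u.ravel(),v.ravel()],fish)
    p=d/d[:,2:]*depth.reshape(-1,1)
    return ((p-t)@M).reshape(420,560,3)
def proj(C,P):
    c,M,t=C; q=np.atleast_2d(P)@M.T+t
    return np.c_[q[:,0]/q[:,2]*c["fx"]+c["cx"],q[:,1]/q[:,2]*c["fy"]+c["cy"]]
def fproj(C,P):
    c,M,t=C; q=np.atleast_2d(P)@M.T+t; r=np.hypot(q[:,0],q[:,1]); th=np.arctan2(r,q[:,2])
    return np.c_[q[:,0]/r*th*c["fx"]+c["cx"],q[:,1]/r*th*c["fy"]+c["cy"]]
E
python3 - <<'E'
from h import *
a=np.load("pics/top0.npz"); C=cam("top"); W=cloud(C,a["d"]); 
print("cam", -C[1].T@C[2])
z=W[...,2]
for n,(u0,u1,v0,v1) in dict(jig=(165,270,140,260),rack=(345,390,195,310)).items():
    zz=z[v0:v1,u0:u1]; print(n,np.histogram(zz,bins=np.arange(-.01,.14,.01)))
def blob(lo,hi,box,mn=6):
    u0,u1,v0,v1=box; m=np.zeros((420,560),np.uint8); m[v0:v1,u0:u1]=(z[v0:v1,u0:u1]>lo)&(z[v0:v1,u0:u1]<hi)
    k,l,s,c=cv2.connectedComponentsWithStats(m)
    for i in range(1,k):
        if s[i,4]>=mn: 
            q=W[l==i]; print(lo,s[i],c[i].round(1),q.mean(0).round(4),q.min(0).round(3),q.max(0).round(3))
blob(.05,.2,(345,390,195,310)); blob(.09,.2,(165,270,140,260),3); blob(.059,.075,(165,270,140,260)); blob(.03,.045,(165,270,140,260)); blob(.008,.2,(165,270,140,260))
blob(.02,.035,(345,390,195,290))
p=a["p"][:,:,::-1]
A=cv2.resize(p[145:255,165:275],None,fx=5,fy=5,interpolation=cv2.INTER_CUBIC); B=cv2.resize(p[198:308,350:394],None,fx=5,fy=5,interpolation=cv2.INTER_CUBIC)
cv2.imwrite("pics/z1.png",np.clip(np.hstack([A,B])*1.5,0,255).astype(np.uint8))
E
```

```text
cam [ 0.26644855 -0.04872531  1.29118328]
jig (array([2952, 3436, 2516,  115, 1731,  377,  367,  931,   55,    9,    8,
         23,   27,    0,    0]), array([-0.01,  0.  ,  0.01,  0.02,  0.03,  0.04,  0.05,  0.06,  0.07,
        0.08,  0.09,  0.1 ,  0.11,  0.12,  0.13,  0.14]))
rack (array([2017, 1571,   93,  676,  503,   36,   41,   56,   95,   71,    0,
          0,    0,    0,    0]), array([-0.01,  0.  ,  0.01,  0.02,  0.03,  0.04,  0.05,  0.06,  0.07,
        0.08,  0.09,  0.1 ,  0.11,  0.12,  0.13,  0.14]))
0.05 [364 211   6   6  32] [366.8 213.4] [ 0.5483 -0.2859  0.0621] [ 0.54  -0.293  0.055] [ 0.555 -0.279  0.067]
0.05 [367 230   7  13  66] [370.1 235.9] [ 0.4865 -0.2946  0.0739] [ 0.473 -0.301  0.05 ] [ 0.502 -0.29   0.087]
0.05 [369 253   8  13  85] [372.8 259.2] [ 0.4259 -0.3036  0.0759] [ 0.411 -0.312  0.053] [ 0.442 -0.297  0.087]
0.05 [369 295   9  12  80] [373.3 300.7] [ 0.3215 -0.3103  0.0703] [ 0.308 -0.32   0.05 ] [ 0.336 -0.303  0.079]
0.09 [175 179   9   9  58] [178.4 183.1] [0.576  0.2129 0.1081] [0.568 0.204 0.092] [0.586 0.223 0.118]
0.059 [169 165  38  82 
[... 342 characters left out ...]
6 0.1072 0.0368] [0.477 0.056 0.03 ] [0.643 0.158 0.044]
0.03 [203 173   1  10  10] [203.  177.5] [0.6166 0.1635 0.0359] [0.604 0.162 0.034] [0.63  0.165 0.039]
0.03 [187 184  17   3  26] [195.6 184.7] [0.594  0.181  0.0376] [0.591 0.161 0.03 ] [0.6   0.203 0.045]
0.03 [194 201  10   5  15] [198.9 203.8] [0.541  0.1654 0.0388] [0.538 0.156 0.03 ] [0.549 0.178 0.044]
0.03 [183 235   4   7  10] [185.1 238.2] [0.444  0.1913 0.0381] [0.437 0.189 0.032] [0.452 0.197 0.044]
0.008 [ 169  154   86   94 6694] [216.  200.4] [0.5571 0.1208 0.0316] [0.422 0.007 0.008] [0.698 0.253 0.118]
0.02 [ 354  202   27   75 1127] [366.4 238.5] [ 0.4872 -0.2941  0.0292] [ 0.386 -0.334  0.02 ] [ 0.589 -0.257  0.035]
```

View pics/z1.png

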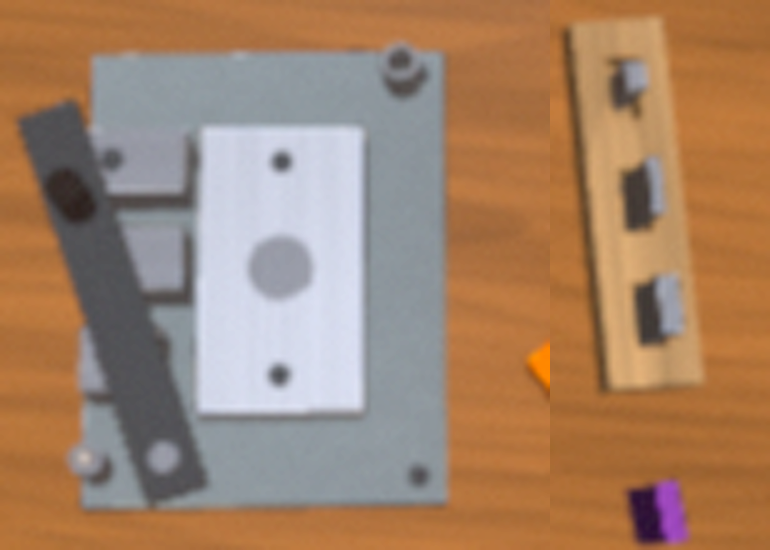

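The zoom shows the keeper lying across the stops: peg at crop (72,192), hinge at (163,457). The upper two stop faces line up at about (187,160) and (185,260), so the lowest stop near the pivot (around (100,360), partly hidden) should be the short one.

Candidates for the spacer are the rack pieces at top (366,214), narrow; (370,236), 30 wide; and (373,259), 30 wide and apparently the thickest; plus the purple piece at (373,300), which is excluded.

Next I measure the jig, hinge, peg and spacers.

Run:
```python
from h import *
a=np.load("pics/top0.npz"); C=cam("top"); W=cloud(C,a["d"]); z=W[...,2]
hsv=cv2.cvtColor(a["p"],cv2.COLOR_RGB2HSV); box=np.zeros((420,560),bool); box[145:255,165:270]=1
m=((hsv[...,1]<90)&box).astype(np.uint8); m=cv2.morphologyEx(m,cv2.MORPH_OPEN,np.ones((3,3)))
# base edge points: right edge cols per row, top/bottom rows per col, within clean spans
def line(P): 
    vx,vy,x,y=cv2.fitLine(P[:,:2].astype(np.float32),cv2.DIST_HUBER,0,.001,.001).ravel(); s=np.sign(vx if abs(vx)>abs(vy) else vy); return np.arctan2(vy*s,vx*s),x,y
E={}
E["right"]=[(np.where(m[v])[0].max()+.5,v) for v in range(162,242)]
E["top"]=[(u,np.where(m[:,u])[0].min()-.5) for u in range(190,236)]
E["bot"]=[(u,np.where(m[:,u])[0].max()+.5) for u in range(210,252)]
L={}
for k,e in E.items():
    P=onplane(C,e,.012); L[k]=line(P); print(k,np.round(L[k],4))
# jig: right edge is y=-110 (dir x); top edge x=+130; bot x=-130
yaw=L["right"][0]; ex=np.array([np.cos(yaw),np.sin(yaw)]); ey=np.array([-ex[1],ex[0]])
xt=np.array(L["top"][1:])@ex; xb=np.array(L["bot"][1:])@ex; yr=np.array(L["right"][1:])@ey
print("len",xt-xb); O=ex*(xt+xb)/2+ey*(yr+.110); print("jig O",O,"yaw",yaw)
for n,q in dict(hinge=(-.112,.036),shortneg=(-.055,.042)).items(): print(n,O+ex*q[0]+ey*q[1])
pk=np.argwhere((z>.104)&box)[:,::-1]; pp=onplane(C,pk.mean(0)[None],.111)[0]; print("peg",pp,len(pk))
H=O+ex*-.112+ey*.036; d=pp[:2]-H; print("r",np.hypot(*d),"ang",np.arctan2(d[1],d[0])-yaw)
hb=m*((z>.030)&(z<.044)&(hsv[...,2]>150)); k,l,s,c=cv2.connectedComponentsWithStats(hb); i=1+s[1:,4].argmax()
pl=np.argwhere(l==i)[:,::-1]; P=onplane(C,pl,.037)[:,:2]; rc=cv2.minAreaRect(P.astype(np.float32)*1000); print("plate",rc)
S=cam("scene")
```

```text
right [0.0931 0.5732 0.0203]
top [1.6572 0.6936 0.1419]
bot [1.6904 0.4375 0.0692]
len 0.26181388
jig O [0.5632654  0.12985694] yaw 0.09309287
hinge [0.44840384 0.15528971]
shortneg [0.5045993  0.16656236]
peg [0.55695345 0.15280857 0.111     ] 95
r 0.10857796319030609 ang -0.11594606595037758
plate ((562.3781127929688, 108.91316223144531), (155.2545623779297, 84.51100158691406), 5.779205799102783)
```

Run:
```python
from h import *
a=np.load("pics/top0.npz"); C=cam("top"); W=cloud(C,a["d"]); z=W[...,2]
box=np.zeros((420,560),bool); box[145:255,165:270]=1
O=np.array([.5633,.1299]); yaw=.093; ex=np.array([np.cos(yaw),np.sin(yaw)]); ey=np.array([-ex[1],ex[0]])
H=O+ex*-.112+ey*.036
for lo in(.1,.105):
    pk=np.argwhere((z>lo)&(z<.125)&box)[:,::-1]; pp=onplane(C,pk.mean(0)[None],.111)[0]; d=pp[:2]-H
    print("peg",pp,len(pk),"r",np.hypot(*d),"ang",np.arctan2(d[1],d[0])-yaw)
b=np.argwhere((z>.058)&(z<.072)&box)[:,::-1]; P=onplane(C,b,.066)[:,:2]; print("bar",cv2.minAreaRect(P.astype(np.float32)*1000))
d=np.array([.5624,.1089])-O; print("plate in jig",d@ex,d@ey)
s=readout.sense(); print(s["eef_pos"],R.from_quat(s["tcp_rot"]).as_matrix().round(3))
c=optics.get_calibration("wrist"); M=R.from_rotvec(c["rvec"]).as_matrix(); o=-M.T@c["tvec"]; print("wrist cam",c["fx"],o,M.round(2))
```

```text
peg [0.57628069 0.21314062 0.111     ] 50 r 0.1402980668320006 ang 0.3316039752064236
peg [0.57688193 0.21351811 0.111     ] 45 r 0.14100145682685392 ang 0.332286794984908
bar ((530.430419921875, 189.25625610351562), (227.1359100341797, 64.02164459228516), 17.918302536010742)
plate in jig -0.0028462967220904034 -0.020825671537067346
[ 0.23189132 -0.6337283   0.21797491] [[ 0.939  0.344 -0.   ]
 [ 0.344 -0.939  0.001]
 [ 0.    -0.001 -1.   ]]
wrist cam 325.19226210127806 [ 0.29984507 -0.61003576  0.38352524] [[ 0.34 -0.94 -0.  ]
 [-0.91 -0.33  0.26]
 [-0.24 -0.09 -0.97]]
```

Emit:
step_arm([
  {"tx": 2.7, "ty": -2.5, "rz": 0.02},
  {"tx": 5.4, "ty": -4.9, "rz": 0.04},
  {"tx": 8.1, "ty": -7.4, "rz": 0.06},
  {"tx": 10.8, "ty": -9.8, "rz": 0.08},
  {"tx": 13.5, "ty": -12.3, "rz": 0.1},
  {"tx": 16.1, "ty": -14.7, "rz": 0.12},
  {"tx": 18.8, "ty": -17.2, "rz": 0.14},
  {"tx": 21.5, "ty": -19.6, "rz": 0.17},
  {"tx": 24.2, "ty": -22.1, "rz": 0.19},
  {"tx": 26.9, "ty": -24.5, "rz": 0.207},
  {"tx": 26.9, "ty": -24.5, "rz": 0.207},
  {"tx": 26.9, "ty": -24.5, "rz": 0.207},
  {"tx": 26.9, "ty": -24.5, "rz": 0.207},
])

```text
invalid input
```

Run:
```python
from h import *
s=readout.sense(); print(s["clock"],s["eef_pos"],s["wrist_force"])
C=cam("wrist"); p,d=optics.read_camera("wrist"); np.savez("pics/w1.npz",p=p,d=d)
for P in([.549,-.286,.063],[.4865,-.2946,.083],[.4259,-.3036,.083],[.3215,-.31,.075]): print(fproj(C,P))
q=cv2.resize(p[:,:,::-1],None,fx=1.4,fy=1.4); cv2.imwrite("pics/w1.png",q)
```

```text
0.1 [ 0.23189132 -0.6337283   0.21797491] [ 0.71779351  0.09718452 -0.01591639]
[[ 107.15891176 -116.04190636]]
[[ 82.28086978 -87.23309938]]
[[ 65.44070025 -45.99198662]]
[[40.31628313 37.15838908]]
```

View pics/w1.png

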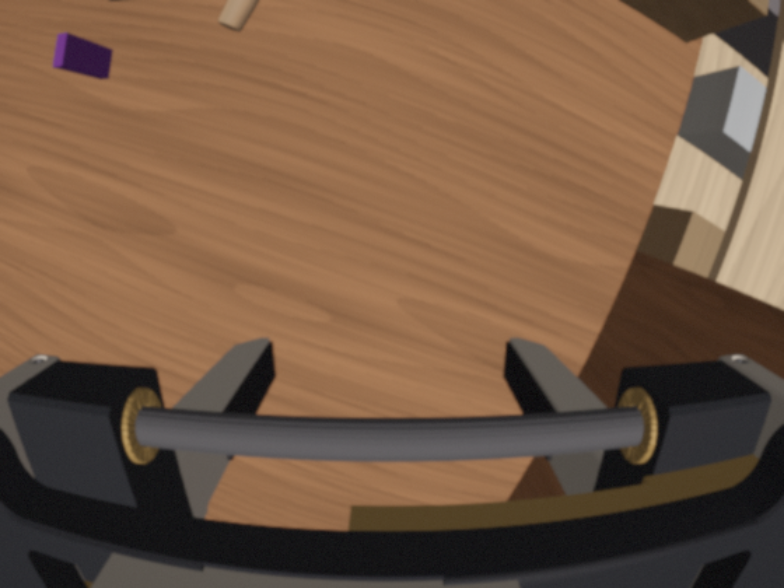

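The move was refused, so the wrist view is from the start pose: bench, purple piece at (82,57), fingers at (240,400) and (540,400). I'll resend with full rows.

Emit:
step_arm([
  {"tx": 2.7, "ty": -2.5, "tz": 0, "rx": 0, "ry": 0, "rz": 0.02, "hand": 9.3},
  {"tx": 5.4, "ty": -4.9, "tz": 0, "rx": 0, "ry": 0, "rz": 0.04, "hand": 9.3},
  {"tx": 8.1, "ty": -7.4, "tz": 0, "rx": 0, "ry": 0, "rz": 0.06, "hand": 9.3},
  {"tx": 10.8, "ty": -9.8, "tz": 0, "rx": 0, "ry": 0, "rz": 0.08, "hand": 9.3},
  {"tx": 13.5, "ty": -12.3, "tz": 0, "rx": 0, "ry": 0, "rz": 0.1, "hand": 9.3},
  {"tx": 16.1, "ty": -14.7, "tz": 0, "rx": 0, "ry": 0, "rz": 0.12, "hand": 9.3},
  {"tx": 18.8, "ty": -17.2, "tz": 0, "rx": 0, "ry": 0, "rz": 0.14, "hand": 9.3},
  {"tx": 21.5, "ty": -19.6, "tz": 0, "rx": 0, "ry": 0, "rz": 0.17, "hand": 9.3},
  {"tx": 24.2, "ty": -22.1, "tz": 0, "rx": 0, "ry": 0, "rz": 0.19, "hand": 9.3},
  {"tx": 26.9, "ty": -24.5, "tz": 0, "rx": 0, "ry": 0, "rz": 0.207, "hand": 9.3},
  {"tx": 26.9, "ty": -24.5, "tz": 0, "rx": 0, "ry": 0, "rz": 0.207, "hand": 9.3},
  {"tx": 26.9, "ty": -24.5, "tz": 0, "rx": 0, "ry": 0, "rz": 0.207, "hand": 9.3},
])

```text
clock: 1.15
eef_pos: [0.401, -0.3101, 0.2188]
tcp_rot: [0.997, 0.073, 0.0, 0.0]
wrist_force: [0.5, -0.4, 0.3]
finger_gap: 0.997
finger_force: 0.0
```

Run:
```python
from h import *
s=readout.sense(); print(s["clock"],s["eef_pos"])
C=cam("wrist"); p,d=optics.read_camera("wrist"); np.savez("pics/w2.npz",p=p,d=d,s=C[0],allow_pickle=True)
for P in([.549,-.286,.063],[.4865,-.2946,.083],[.4259,-.3036,.083]): print(fproj(C,P))
W=cloud(C,d,True); z=W[...,2]
for lo in(.05,.07):
    m=((z>lo)&(z<.1)); m[300:]=0; m=m.astype(np.uint8); k,l,st,c=cv2.connectedComponentsWithStats(m)
    for i in range(1,k):
        if st[i,4]>30:
            q=W[l==i]; print(lo,st[i],q.mean(0).round(4),"zmed/max",np.median(q[:,2]).round(4),q[:,2].max().round(4))
print(np.histogram(z[150:300,100:460],bins=np.arange(-.02,.1,.01)))
q=cv2.resize(p[:,:,::-1],None,fx=1.4,fy=1.4); cv2.imwrite("pics/w2.png",q)
```

```text
1.15 [ 0.40102545 -0.31007237  0.2187531 ]
[[275.11851409  47.67308897]]
[[274.23908298 109.06317908]]
[[274.39086721 174.77600155]]
0.05 [ 528    6   32  132 3116] [ 0.6115 -0.6114  0.0749] zmed/max 0.0751 0.1
0.05 [270  38  12  19 206] [ 0.5502 -0.2864  0.0615] zmed/max 0.0625 0.0649
0.05 [272  90   8  32 244] [ 0.4899 -0.2954  0.0824] zmed/max 0.0824 0.0845
0.05 [270 153  13  35 413] [ 0.4303 -0.3048  0.081 ] zmed/max 0.0822 0.0844
0.05 [261 248  14  35 403] [ 0.3281 -0.3108  0.0705] zmed/max 0.0738 0.0759
0.07 [ 539    6   21  129 1888] [ 0.6115 -0.6109  0.0845] zmed/max 0.0845 0.1
0.07 [272  90   8  32 244] [ 0.4899 -0.2954  0.0824] zmed/max 0.0824 0.0845
0.07 [270 155  13  33 396] [ 0.4298 -0.3049  0.0819] zmed/max 0.0822 0.0844
0.07 [261 256  14  27 302] [ 0.3253 -0.3111  0.0741] zmed/max 0.0742 0.0759
(array([    0, 32337,  8428,   960,  3270,   406,    46,    57,    61,
         317,   381]), array([-0.02, -0.01,  0.  ,  0.01,  0.02,  0.03,  0.04,  0.05,  0.06,
        0.07,  0.08,  0.09]))
```

View pics/w2.png

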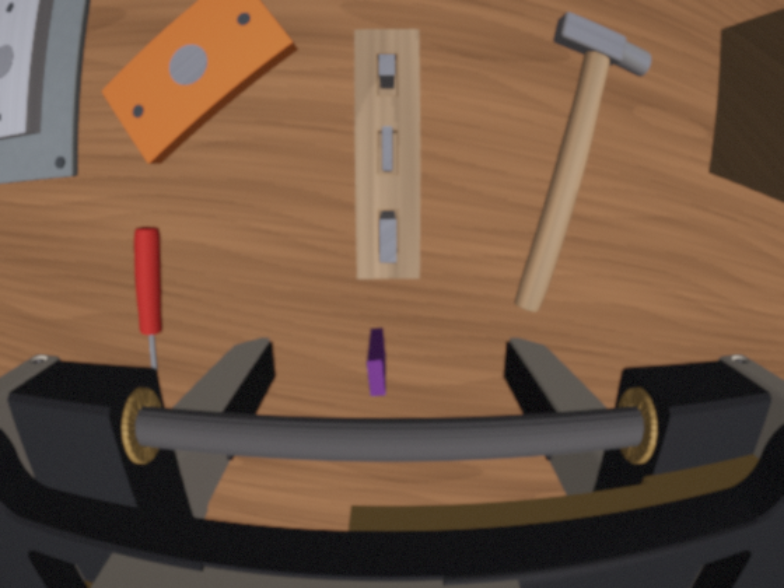

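Rack from the near end: the thick 30 mm spacer at (388,237), the thin one at (388,148) and the narrow short one at (387,70). The purple piece is at (377,362). Depth puts the chosen spacer's top at 82 mm, which fits the 83 mm given, so the choice is confirmed at world (0.430, -0.305).

Next I go over the jig.

Emit:
step_arm([
  {"tx": 4.7, "ty": -14.1, "tz": -3, "rx": 0, "ry": 0, "rz": 0.02, "hand": 9.3},
  {"tx": 4.7, "ty": -14.1, "tz": -3, "rx": 0, "ry": 0, "rz": 0.02, "hand": 9.3},
  {"tx": 4.7, "ty": -14.1, "tz": -3, "rx": 0, "ry": 0, "rz": 0.02, "hand": 9.3},
  {"tx": 4.7, "ty": -14.1, "tz": -3, "rx": 0, "ry": 0, "rz": 0.02, "hand": 9.3},
  {"tx": 14.2, "ty": -42.4, "tz": -3, "rx": 0, "ry": 0, "rz": 0.053, "hand": 7},
  {"tx": 14.2, "ty": -42.4, "tz": -3, "rx": 0, "ry": 0, "rz": 0.053, "hand": 7},
  {"tx": 14.2, "ty": -42.4, "tz": -3, "rx": 0, "ry": 0, "rz": 0.053, "hand": 7},
  {"tx": 14.2, "ty": -42.4, "tz": -3, "rx": 0, "ry": 0, "rz": 0.053, "hand": 7},
  {"tx": 14.2, "ty": -42.4, "tz": -3, "rx": 0, "ry": 0, "rz": 0.053, "hand": 7},
  {"tx": 14.2, "ty": -42.4, "tz": -3, "rx": 0, "ry": 0, "rz": 0.053, "hand": 7},
  {"tx": 14.2, "ty": -42.4, "tz": -3, "rx": 0, "ry": 0, "rz": 0.053, "hand": 7},
  {"tx": 14.2, "ty": -42.4, "tz": -3, "rx": 0, "ry": 0, "rz": 0.053, "hand": 7},
  {"tx": 14.2, "ty": -42.4, "tz": -3, "rx": 0, "ry": 0, "rz": 0.053, "hand": 7},
  {"tx": 14.2, "ty": -42.4, "tz": -3, "rx": 0, "ry": 0, "rz": 0.053, "hand": 7},
])

```text
clock: 2.37
eef_pos: [0.4804, 0.1277, 0.2483]
tcp_rot: [0.999, 0.045, -0.0, 0.0]
wrist_force: [-0.3, -0.6, -0.3]
finger_gap: 0.754
finger_force: 0.0
```

Run:
```python
from h import *
s=readout.sense(); print(s["clock"],s["eef_pos"],s["joints"].round(2))
C=cam("wrist"); p,d=optics.read_camera("wrist"); np.savez("pics/w3.npz",p=p,d=d,rv=C[0]["rvec"],tv=C[0]["tvec"])
W=cloud(C,d,True); z=W[...,2]
O=np.array([.5633,.1299]); yaw=.093; ex=np.array([np.cos(yaw),np.sin(yaw)]); ey=np.array([-ex[1],ex[0]])
J=(W[...,:2]-O)@np.c_[ex,ey]
# peg
m=((z>.1)&(z<.116)); m[300:]=0; q=W[m]; print("peg",len(q),np.median(q,0))
for n,P in dict(peg=[.5766,.2133,.111],bl=[*(O+ex*.13+ey*.09),.012],br=[*(O+ex*.13-ey*.11),.012]).items(): print(n,fproj(C,P))
cv2.imwrite("pics/w3.png",cv2.resize(p[:,:,::-1],None,fx=1.4,fy=1.4))
```

```text
2.3667 [0.4804367  0.12767439 0.24830094] [ 0.21 -0.28  1.77 -0.    1.66  1.69]
peg 353 [0.57981492 0.21366003 0.1102979 ]
peg [[195.45570938  93.63525334]]
bl [[209.46708137  18.06266572]]
br [[368.58599926  19.70539107]]
```

View pics/w3.png

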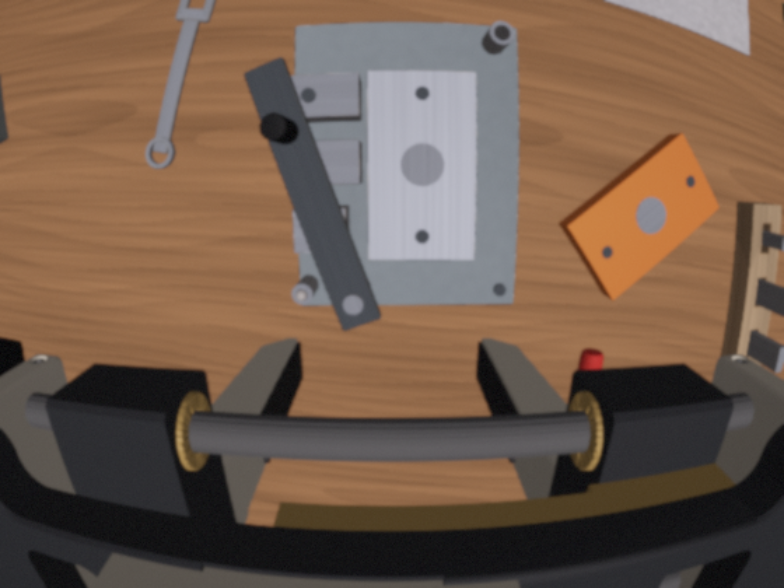

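The wrist view shows the jig: peg at (278,127), hinge disc at (353,305) and plate at (422,165). The short stop near the pivot shows a recessed face at about (346,215), against (361,95) and (361,162) for the long ones. So the short stop is at jig x -55.

I'll refine the hinge and jig pose from this view.

```bash
cat > jig.py <<'E'
from h import *
def run(C,p,rows=(25,205),uR=(330,380),uM=(262,345),vT=(10,25),vB=(208,222)):
    sat=cv2.GaussianBlur(cv2.cvtColor(p,cv2.COLOR_RGB2HSV)[...,1],(3,3),0).astype(float)
    def edge(prof,base,sgn): # last low-sat crossing of 75
        g=np.abs(np.diff(prof)); i=int(g.argmax()); return base+i+.5
    def fit(e):
        P=onplane(C,e,.012,True)[:,:2]; vx,vy,x,y=cv2.fitLine(P.astype(np.float32),cv2.DIST_HUBER,0,1e-4,1e-4).ravel(); return np.array([vx,vy]),np.array([x,y])
    r=fit([(edge(sat[v,uR[0]:uR[1]],uR[0],1),v) for v in range(*rows)])
    t=fit([(u,edge(sat[vT[0]:vT[1],u],vT[0],1)) for u in range(*uM)])
    b=fit([(u,edge(sat[vB[0]:vB[1],u],vB[0],1)) for u in range(*uM)])
    A=lambda l:np.arctan(l[0][1]/l[0][0]); print("angles",A(r),[ (A(l)+np.pi/2+.5)%np.pi-.5 for l in(t,b)])
    yaw=A(r); ex=np.array([np.cos(yaw),np.sin(yaw)]); ey=np.array([-ex[1],ex[0]])
    print("len",t[1]@ex-b[1]@ex); O=ex*(t[1]@ex+b[1]@ex)/2+ey*(r[1]@ey+.11); print("O",O); return O,yaw,ex,ey
E
python3 - <<'E'
from jig import *
a=np.load("pics/w3.npz"); C=cam("wrist"); p=a["p"]
O,yaw,ex,ey=run(C,p)
H=O+ex*-.112+ey*.036; print("hinge pred",H)
g=cv2.cvtColor(p,cv2.COLOR_RGB2GRAY)
m=np.zeros_like(g); m[208:228,242:264]=g[208:228,242:264]>115
k,l,s,c=cv2.connectedComponentsWithStats(m)
for i in range(1,k):
    if s[i,4]>20:
        for zz in(.066,.072): print(c[i],s[i],onplane(C,c[i],zz,True))
print(onplane(C,[(278/1.4,122/1.4)],.111,True))
E
```

```text
angles 0.095661305 [np.float32(0.08233452), np.float32(0.088071465)]
len 0.25957382
O [0.56439894 0.1283764 ]
hinge pred [0.44947246 0.15351407]
[251.58940397 217.47019868] [245 211  14  14 151] [[0.44804792 0.15331184 0.066     ]]
[251.58940397 217.47019868] [245 211  14  14 151] [[0.44984734 0.15295898 0.072     ]]
[[0.58303831 0.21023855 0.111     ]]
```

Emit:
step_arm([
  {"tx": 10.6, "ty": -7.7, "tz": 0, "rx": 0, "ry": 0, "rz": -0.346, "hand": 5},
  {"tx": 10.6, "ty": -7.7, "tz": 0, "rx": 0, "ry": 0, "rz": -0.346, "hand": 5},
  {"tx": 10.6, "ty": -7.7, "tz": 0, "rx": 0, "ry": 0, "rz": -0.346, "hand": 5},
  {"tx": 10.6, "ty": -7.7, "tz": 0, "rx": 0, "ry": 0, "rz": -0.346, "hand": 5},
  {"tx": 10.6, "ty": -7.7, "tz": 0, "rx": 0, "ry": 0, "rz": -0.346, "hand": 5},
  {"tx": 10.6, "ty": -7.7, "tz": 0, "rx": 0, "ry": 0, "rz": -0.346, "hand": 5},
  {"tx": 10.6, "ty": -7.7, "tz": 8, "rx": 0, "ry": 0, "rz": -0.346, "hand": 5},
  {"tx": 10.6, "ty": -7.7, "tz": 11, "rx": 0, "ry": 0, "rz": -0.346, "hand": 5},
  {"tx": 10.6, "ty": -7.7, "tz": 14, "rx": 0, "ry": 0, "rz": -0.346, "hand": 5},
  {"tx": 10.6, "ty": -7.7, "tz": 17, "rx": 0, "ry": 0, "rz": -0.346, "hand": 5},
  {"tx": 10.6, "ty": -7.7, "tz": 17, "rx": 0, "ry": 0, "rz": -0.346, "hand": 5},
  {"tx": 10.6, "ty": -7.7, "tz": 17, "rx": 0, "ry": 0, "rz": -0.346, "hand": 5},
])

```text
clock: 3.42
eef_pos: [0.5775, 0.2132, 0.0782]
tcp_rot: [0.976, 0.216, -0.001, 0.0]
wrist_force: [0.3, 0.3, 0.5]
finger_gap: 0.539
finger_force: 0.0
```

Run:
```python
from h import *
# arc plan: TCP circles hinge; world bar angle a, lead shift f along tangent so the trailing finger (25 mm behind) pushes
H=np.array([.4492,.1535]); s=readout.sense(); M=R.from_quat(s["tcp_rot"]).as_matrix(); p0=s["eef_pos"]; print(s["clock"],p0,s["wrist_force"])
y0=np.arctan2(M[1,0],M[0,0]); r=.1435
for a,f in [(.436,.0),(.5,.012),(.6,.015),(.7,.015),(.8,.015),(.9,.015),(1.0,.015),(1.1,.015),(1.2,.015),(1.3,.015),(1.4,.015),(1.45,.015),(1.5,.015),(1.55,.015),(1.6,.015),(1.65,.015),(1.69,.015)]:
    t=np.array([-np.sin(a),np.cos(a)]); P=H+r*np.array([np.cos(a),np.sin(a)])+f*t
    d=M.T@np.r_[P-p0[:2],0]; print(a,f,(d*100).round(1)[:2],"rz",round(y0-a,3))
```

```text
3.4167 [0.57753674 0.2132191  0.07816811] [0.26641589 0.2713463  0.51491992]
0.436 0.0 [ 0.2 -0. ] rz -0.001
0.5 0.012 [ 0.1 -2.1] rz -0.065
0.6 0.015 [-0.2 -3.8] rz -0.165
0.7 0.015 [-0.7 -5.2] rz -0.265
0.8 0.015 [-1.3 -6.5] rz -0.365
0.9 0.015 [-2.  -7.8] rz -0.465
1.0 0.015 [-2.8 -8.9] rz -0.565
1.1 0.015 [ -3.8 -10. ] rz -0.665
1.2 0.015 [ -4.8 -11. ] rz -0.765
1.3 0.015 [ -6.  -11.9] rz -0.865
1.4 0.015 [ -7.2 -12.6] rz -0.965
1.45 0.015 [ -7.9 -13. ] rz -1.015
1.5 0.015 [ -8.5 -13.3] rz -1.065
1.55 0.015 [ -9.2 -13.5] rz -1.115
1.6 0.015 [ -9.9 -13.8] rz -1.165
1.65 0.015 [-10.6 -14. ] rz -1.215
1.69 0.015 [-11.1 -14.1] rz -1.255
```

Emit:
step_arm([
  {"tx": 0.2, "ty": -1.0, "tz": 0, "rx": 0, "ry": 0, "rz": -0.03, "hand": 5},
  {"tx": 0.1, "ty": -2.1, "tz": 0, "rx": 0, "ry": 0, "rz": -0.065, "hand": 5},
  {"tx": -0.2, "ty": -3.8, "tz": 0, "rx": 0, "ry": 0, "rz": -0.165, "hand": 5},
  {"tx": -0.7, "ty": -5.2, "tz": 0, "rx": 0, "ry": 0, "rz": -0.265, "hand": 5},
  {"tx": -1.3, "ty": -6.5, "tz": 0, "rx": 0, "ry": 0, "rz": -0.365, "hand": 5},
  {"tx": -2.0, "ty": -7.8, "tz": 0, "rx": 0, "ry": 0, "rz": -0.465, "hand": 5},
  {"tx": -2.8, "ty": -8.9, "tz": 0, "rx": 0, "ry": 0, "rz": -0.565, "hand": 5},
  {"tx": -3.8, "ty": -10.0, "tz": 0, "rx": 0, "ry": 0, "rz": -0.665, "hand": 5},
  {"tx": -4.8, "ty": -11.0, "tz": 0, "rx": 0, "ry": 0, "rz": -0.765, "hand": 5},
  {"tx": -6.0, "ty": -11.9, "tz": 0, "rx": 0, "ry": 0, "rz": -0.865, "hand": 5},
  {"tx": -7.2, "ty": -12.6, "tz": 0, "rx": 0, "ry": 0, "rz": -0.965, "hand": 5},
  {"tx": -7.9, "ty": -13.0, "tz": 0, "rx": 0, "ry": 0, "rz": -1.015, "hand": 5},
  {"tx": -8.5, "ty": -13.3, "tz": 0, "rx": 0, "ry": 0, "rz": -1.065, "hand": 5},
  {"tx": -8.5, "ty": -13.3, "tz": 0, "rx": 0, "ry": 0, "rz": -1.065, "hand": 5},
])

```text
clock: 4.58
eef_pos: [0.445, 0.3008, 0.0814]
tcp_rot: [0.729, 0.684, 0.002, 0.0]
wrist_force: [0.1, -0.3, 0.8]
finger_gap: 0.538
finger_force: 0.0
```

Run:
```python
from h import *
H=np.array([.4492,.1535]); s=readout.sense(); M=R.from_quat(s["tcp_rot"]).as_matrix(); p0=s["eef_pos"]; print(s["clock"],p0,s["wrist_force"],s["finger_gap"]*.093)
y0=np.arctan2(M[1,0],M[0,0]); r=.1435; print(y0)
for a,f in [(1.55,.015),(1.6,.015),(1.65,.015),(1.69,.015),(1.69,.018)]:
    t=np.array([-np.sin(a),np.cos(a)]); P=H+r*np.array([np.cos(a),np.sin(a)])+f*t
    d=M.T@np.r_[P-p0[:2],0]; print(a,f,(d*100).round(1)[:2],"rz",round(y0-a,3))
C=cam("top"); p,d=optics.read_camera("top"); W=cloud(C,d); z=W[...,2]
m=(z>.102)&(z<.118)&(W[...,0]>.38)&(W[...,0]<.62)&(W[...,1]>.1)&(W[...,1]<.35); print(m.sum(),W[m].mean(0) if m.sum() else 0)
```

```text
4.5833 [0.44495485 0.30076028 0.08144951] [ 0.07650528 -0.32481284  0.81968583] 0.05003995496263253
1.5072990039257335
1.55 0.015 [-0.4 -0.8] rz -0.043
1.6 0.015 [-0.5 -1.5] rz -0.093
1.65 0.015 [-0.7 -2.2] rz -0.143
1.69 0.015 [-0.8 -2.7] rz -0.183
1.69 0.018 [-0.9 -3. ] rz -0.183
0 0
```

Emit:
step_arm([
  {"tx": -0.4, "ty": -0.8, "tz": 0.2, "rx": 0, "ry": 0, "rz": -0.043, "hand": 5},
  {"tx": -0.5, "ty": -1.2, "tz": 0.2, "rx": 0, "ry": 0, "rz": -0.07, "hand": 5},
  {"tx": -0.5, "ty": -1.5, "tz": 0.2, "rx": 0, "ry": 0, "rz": -0.093, "hand": 5},
])

```text
clock: 4.88
eef_pos: [0.4304, 0.2957, 0.0778]
tcp_rot: [0.698, 0.716, 0.001, 0.0]
wrist_force: [0.8, -0.9, 0.5]
finger_gap: 0.54
finger_force: 0.5
```

Emit:
step_arm([
  {"tx": -0.1, "ty": -0.4, "tz": 0, "rx": 0, "ry": 0, "rz": -0.025, "hand": 5},
  {"tx": -0.2, "ty": -0.7, "tz": 0, "rx": 0, "ry": 0, "rz": -0.05, "hand": 5},
  {"tx": -0.2, "ty": -0.7, "tz": 0, "rx": 0, "ry": 0, "rz": -0.05, "hand": 5},
])

```text
clock: 5.13
eef_pos: [0.4227, 0.2932, 0.0767]
tcp_rot: [0.68, 0.733, -0.0, -0.0]
wrist_force: [0.9, 0.1, 0.2]
finger_gap: 0.54
finger_force: 0.0
```

Run:
```python
from h import *
s=readout.sense(); print(s["clock"],s["eef_pos"],s["wrist_force"])
p,d=optics.read_camera("scene"); C=cam("scene")
q=cv2.resize(p[150:270,250:440,::-1],None,fx=4,fy=4,interpolation=cv2.INTER_CUBIC); cv2.imwrite("pics/s2.png",q)
```

```text
5.1333 [0.42274036 0.29322192 0.07670799] [0.88604528 0.11921387 0.15552303]
```

View pics/s2.png

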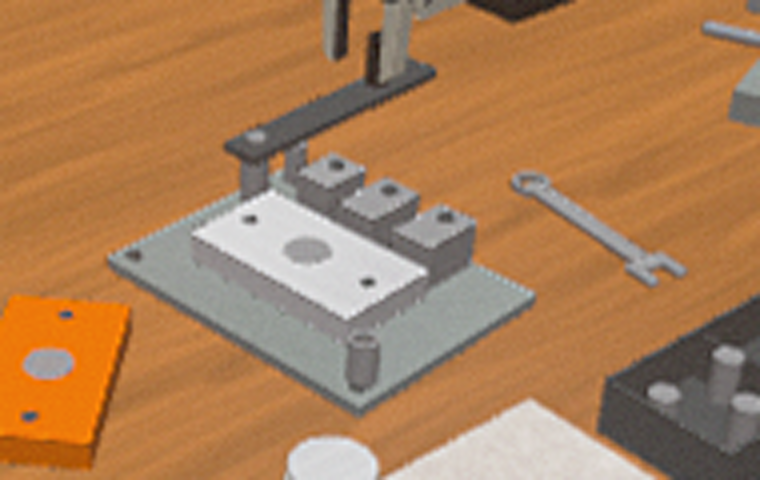

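The scene crop shows the bar swung out to about 1.5 rad, with the peg at (375,55) against the trailing finger. I continue towards the end stop.

Emit:
step_arm([
  {"tx": 0, "ty": -0.4, "tz": 0, "rx": 0, "ry": 0, "rz": -0.025, "hand": 5},
  {"tx": -0.1, "ty": -0.7, "tz": 0, "rx": 0, "ry": 0, "rz": -0.045, "hand": 5},
  {"tx": -0.1, "ty": -0.7, "tz": 0, "rx": 0, "ry": 0, "rz": -0.045, "hand": 5},
])

```text
clock: 5.43
eef_pos: [0.4158, 0.2916, 0.0765]
tcp_rot: [0.663, 0.749, -0.0, -0.0]
wrist_force: [-0.3, -0.3, 0.5]
finger_gap: 0.537
finger_force: 0.0
```

Emit:
step_arm([
  {"tx": 0, "ty": -0.3, "tz": 0, "rx": 0, "ry": 0, "rz": 0, "hand": 5},
  {"tx": 0, "ty": -0.3, "tz": 0, "rx": 0, "ry": 0, "rz": 0, "hand": 5},
])

```text
clock: 5.6
eef_pos: [0.4149, 0.2916, 0.0767]
tcp_rot: [0.664, 0.748, 0.002, 0.001]
wrist_force: [19.9, 3.9, -9.9]
finger_gap: 0.544
finger_force: 10.1
```

Emit:
step_arm([
  {"tx": 0, "ty": 0.6, "tz": -0.5, "rx": 0, "ry": 0, "rz": 0, "hand": 5},
  {"tx": 0, "ty": 0.6, "tz": -4, "rx": 0, "ry": 0, "rz": 0, "hand": 5},
  {"tx": 0, "ty": 0.6, "tz": -8, "rx": 0, "ry": 0, "rz": 0, "hand": 5},
  {"tx": -8, "ty": 2, "tz": -17, "rx": 0, "ry": 0, "rz": 0.3, "hand": 5},
  {"tx": -8, "ty": 2, "tz": -17, "rx": 0, "ry": 0, "rz": 0.4, "hand": 5},
  {"tx": -8, "ty": 2, "tz": -17, "rx": 0, "ry": 0, "rz": 0.5, "hand": 5},
  {"tx": -16.9, "ty": 4.5, "tz": -17, "rx": 0, "ry": 0, "rz": 1.6, "hand": 5},
  {"tx": -16.9, "ty": 4.5, "tz": -17, "rx": 0, "ry": 0, "rz": 1.6, "hand": 5},
  {"tx": -16.9, "ty": 4.5, "tz": -17, "rx": 0, "ry": 0, "rz": 1.6, "hand": 5},
  {"tx": -16.9, "ty": 4.5, "tz": -17, "rx": 0, "ry": 0, "rz": 1.6, "hand": 5},
  {"tx": -16.9, "ty": 4.5, "tz": -17, "rx": 0, "ry": 0, "rz": 1.6, "hand": 5},
  {"tx": -16.9, "ty": 4.5, "tz": -17, "rx": 0, "ry": 0, "rz": 1.6, "hand": 5},
  {"tx": -16.9, "ty": 4.5, "tz": -17, "rx": 0, "ry": 0, "rz": 1.6, "hand": 5},
  {"tx": -16.9, "ty": 4.5, "tz": -17, "rx": 0, "ry": 0, "rz": 1.6, "hand": 5},
  {"tx": -16.9, "ty": 4.5, "tz": -17, "rx": 0, "ry": 0, "rz": 1.6, "hand": 5},
  {"tx": -16.9, "ty": 4.5, "tz": -17, "rx": 0, "ry": 0, "rz": 1.6, "hand": 5},
  {"tx": -16.9, "ty": 4.5, "tz": -17, "rx": 0, "ry": 0, "rz": 1.6, "hand": 5},
  {"tx": -16.9, "ty": 4.5, "tz": -17, "rx": 0, "ry": 0, "rz": 1.6, "hand": 5},
  {"tx": -16.9, "ty": 4.5, "tz": -17, "rx": 0, "ry": 0, "rz": 1.6, "hand": 5},
  {"tx": -16.9, "ty": 4.5, "tz": -17, "rx": 0, "ry": 0, "rz": 1.6, "hand": 5},
])

```text
clock: 7.27
eef_pos: [0.478, 0.129, 0.2467]
tcp_rot: [0.999, 0.046, -0.0, -0.0]
wrist_force: [-0.3, -0.2, -0.7]
finger_gap: 0.538
finger_force: 0.0
```

Run:
```python
from jig import *
s=readout.sense(); print(s["clock"],s["eef_pos"],s["joints"].round(2),s["wrist_force"])
C=cam("wrist"); p,d=optics.read_camera("wrist"); np.savez("pics/w4.npz",p=p,d=d,rv=C[0]["rvec"],tv=C[0]["tvec"])
O,yaw,ex,ey=run(C,p)
W=cloud(C,d,True); z=W[...,2]
J=(W[...,:2]-np.array([.564,.1288]))@np.c_[[np.cos(.093),np.sin(.093)],[-np.sin(.093),np.cos(.093)]]
H=np.array([.4492,.1535])
m=(z>.1)&(z<.116)&(W[...,1]>.1)&(W[...,1]<.4)&(W[...,0]<.65);m[300:]=0
if m.sum():q=np.median(W[m],0); e=q[:2]-H; print("peg",m.sum(),q,"ang jig",np.arctan2(e[1],e[0])-.093,np.hypot(*e))
# stops top z .052 & plate top .037
m=(z>.047)&(z<.056)&(J[...,1]>.0)&(J[...,1]<.1); m[300:]=0
for xc in(-.055,0,.055):
    k=m&(abs(J[...,0]-xc)<.016); print(xc,k.sum(),np.percentile(J[k][:,1],[1,99]).round(4))
k=m&(abs(J[...,0]-.0275)<.06); 
m=(z>.033)&(z<.041)&(J[...,1]<.028)&(J[...,1]>-.08)&(abs(J[...,0])<.1); m[300:]=0
rc=cv2.minAreaRect((J[m]*1000).astype(np.float32)); print("plate in jig",rc)
cv2.imwrite("pics/w4.png",cv2.resize(p[:300,150:430,::-1],None,fx=2,fy=2,interpolation=cv2.INTER_CUBIC))
```

```text
7.2667 [0.47803994 0.12898807 0.24666021] [ 0.21 -0.29  1.78  0.    1.65  1.69] [-0.28935482 -0.23461873 -0.68904353]
angles 0.09630341 [np.float32(0.10363221), np.float32(0.09108353)]
len 0.25910398
O [0.5640538  0.12878898]
peg 297 [0.43271796 0.29463824 0.1100798 ] ang jig 1.59404917021102 0.14209735827336695
-0.055 1055 [0.0412 0.0838]
0 1414 [0.0297 0.0841]
0.055 1356 [0.0305 0.0841]
plate in jig ((-2.5376968383789062, -21.056865692138672), (160.2155303955078, 91.23470306396484), 0.15663035213947296)
```

View pics/w4.png

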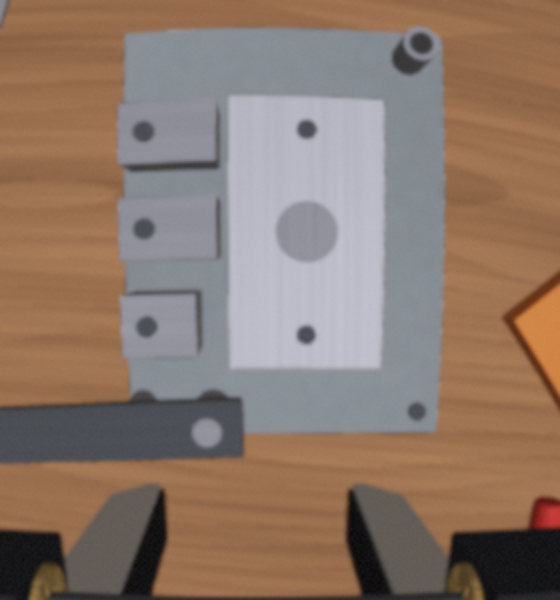

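The wrist crop shows the bar swung clear, lying along jig +y from the hinge disc at (207,433), and measured at 1.594 rad, so it is seated. The short stop's face is at (199,325), set back by about 12 mm, and the plate gap is about 6 mm.

Next I measure the spacer's yaw from the saved rack view.

Run:
```python
from h import *
a=np.load("pics/w2.npz",allow_pickle=True); c=a["s"].item(); C=(c,R.from_rotvec(c["rvec"]).as_matrix(),np.array(c["tvec"]))
W=cloud(C,a["d"],True); z=W[...,2]; p=a["p"]
for zr,x0,x1 in((.083,.405,.455),(.083,.465,.51)):
    m=(abs(z-zr)<.004)&(W[...,0]>x0)&(W[...,0]<x1)&(abs(W[...,1]+.3)<.03); uv=np.argwhere(m)[:,::-1]
    P=onplane(C,uv,zr,True)[:,:2]*1000; print(P.mean(0),cv2.minAreaRect(P.astype(np.float32)),cv2.fitLine(P.astype(np.float32),2,0,.01,.01).ravel())
m=(abs(z-.03)<.004)&(W[...,0]>.36)&(W[...,0]<.61)&(abs(W[...,1]+.295)<.06);uv=np.argwhere(m)[:,::-1]; P=onplane(C,uv,.03,True)[:,:2]*1000
rc=cv2.minAreaRect(P.astype(np.float32)); print("rack",rc)
s=readout.sense(); M=R.from_quat(s["tcp_rot"]).as_matrix(); print(np.arctan2(M[1,0],M[0,0]))
```

```text
[ 429.48300844 -304.95240199] ((429.0987243652344, -304.68365478515625), (29.368499755859375, 11.154181480407715), 8.524765014648438) [ 9.8775536e-01  1.5601064e-01  4.2948300e+02 -3.0495239e+02]
[ 489.84218851 -295.39216895] ((489.98394775390625, -295.2445373535156), (28.855892181396484, 6.400930881500244), 8.40008544921875) [ 9.8980331e-01  1.4244106e-01  4.8984219e+02 -2.9539218e+02]
rack ((490.345458984375, -295.83856201171875), (198.72457885742188, 50.54082107543945), 8.543834686279297)
0.09173603640802712
```

The chosen spacer measures 29.4 x 11.2 mm and the neighbour 28.9 x 6.4 mm, so it is the right one, at (0.4293, -0.3048) with yaw 0.15. I move above it.

Emit:
step_arm([
  {"tx": -8.8, "ty": 42.7, "tz": 6.7, "rx": 0, "ry": 0, "rz": -0.058, "hand": 5},
  {"tx": -8.8, "ty": 42.7, "tz": 6.7, "rx": 0, "ry": 0, "rz": -0.058, "hand": 5},
  {"tx": -8.8, "ty": 42.7, "tz": 6.7, "rx": 0, "ry": 0, "rz": -0.058, "hand": 5},
  {"tx": -8.8, "ty": 42.7, "tz": 6.7, "rx": 0, "ry": 0, "rz": -0.058, "hand": 5},
  {"tx": -8.8, "ty": 42.7, "tz": 6.7, "rx": 0, "ry": 0, "rz": -0.058, "hand": 5},
  {"tx": -8.8, "ty": 42.7, "tz": 6.7, "rx": 0, "ry": 0, "rz": -0.058, "hand": 5},
  {"tx": -8.8, "ty": 42.7, "tz": 6.7, "rx": 0, "ry": 0, "rz": -0.058, "hand": 5},
  {"tx": -8.8, "ty": 42.7, "tz": 6.7, "rx": 0, "ry": 0, "rz": -0.058, "hand": 5},
  {"tx": -8.8, "ty": 42.7, "tz": 6.7, "rx": 0, "ry": 0, "rz": -0.058, "hand": 5},
  {"tx": -8.8, "ty": 42.7, "tz": 6.7, "rx": 0, "ry": 0, "rz": -0.058, "hand": 5},
  {"tx": -8.8, "ty": 42.7, "tz": 6.7, "rx": 0, "ry": 0, "rz": -0.058, "hand": 5},
  {"tx": -8.8, "ty": 42.7, "tz": 6.7, "rx": 0, "ry": 0, "rz": -0.058, "hand": 5},
  {"tx": -8.8, "ty": 42.7, "tz": 6.7, "rx": 0, "ry": 0, "rz": -0.058, "hand": 5},
  {"tx": -8.8, "ty": 42.7, "tz": 6.7, "rx": 0, "ry": 0, "rz": -0.058, "hand": 5},
  {"tx": -8.8, "ty": 42.7, "tz": 6.7, "rx": 0, "ry": 0, "rz": -0.058, "hand": 5},
])

```text
clock: 8.57
eef_pos: [0.429, -0.3033, 0.18]
tcp_rot: [0.997, 0.075, 0.0, 0.0]
wrist_force: [0.8, 0.5, -0.6]
finger_gap: 0.538
finger_force: 0.0
```

Emit:
step_arm([
  {"tx": 0, "ty": 0.15, "tz": 4, "rx": 0, "ry": 0, "rz": 0, "hand": 5},
  {"tx": 0, "ty": 0.15, "tz": 7, "rx": 0, "ry": 0, "rz": 0, "hand": 5},
  {"tx": 0, "ty": 0.15, "tz": 9.5, "rx": 0, "ry": 0, "rz": 0, "hand": 5},
  {"tx": 0, "ty": 0.15, "tz": 11.5, "rx": 0, "ry": 0, "rz": 0, "hand": 5},
  {"tx": 0, "ty": 0.15, "tz": 12.6, "rx": 0, "ry": 0, "rz": 0, "hand": 5},
  {"tx": 0, "ty": 0.15, "tz": 12.6, "rx": 0, "ry": 0, "rz": 0, "hand": 5},
  {"tx": 0, "ty": 0.15, "tz": 12.6, "rx": 0, "ry": 0, "rz": 0, "hand": 3},
  {"tx": 0, "ty": 0.15, "tz": 12.6, "rx": 0, "ry": 0, "rz": 0, "hand": 2},
  {"tx": 0, "ty": 0.15, "tz": 12.6, "rx": 0, "ry": 0, "rz": 0, "hand": 0.8},
  {"tx": 0, "ty": 0.15, "tz": 12.6, "rx": 0, "ry": 0, "rz": 0, "hand": 0.8},
  {"tx": 0, "ty": 0.15, "tz": 12.6, "rx": 0, "ry": 0, "rz": 0, "hand": 0.8},
  {"tx": 0, "ty": 0.15, "tz": 12.6, "rx": 0, "ry": 0, "rz": 0, "hand": 0.8},
  {"tx": 0, "ty": 0.15, "tz": 12.6, "rx": 0, "ry": 0, "rz": 0, "hand": 0.8},
], force=30)

```text
clock: 9.65
eef_pos: [0.429, -0.3058, 0.0539]
tcp_rot: [0.997, 0.074, 0.0, 0.0]
wrist_force: [-0.4, 0.8, 2.4]
finger_gap: 0.12
finger_force: 30.0
```

Gripped: the 11.2 mm opening matches the 11.5 mm bar. Lift.

Emit:
step_arm([
  {"tx": 0, "ty": 0, "tz": -1, "rx": 0, "ry": 0, "rz": 0, "hand": 0.8},
  {"tx": 0, "ty": 0, "tz": -3, "rx": 0, "ry": 0, "rz": 0, "hand": 0.8},
  {"tx": 0, "ty": 0, "tz": -6, "rx": 0, "ry": 0, "rz": 0, "hand": 0.8},
  {"tx": 0, "ty": 0, "tz": -10, "rx": 0, "ry": 0, "rz": 0, "hand": 0.8},
  {"tx": 0, "ty": 0, "tz": -14, "rx": 0, "ry": 0, "rz": 0, "hand": 0.8},
  {"tx": 0, "ty": 0, "tz": -15, "rx": 0, "ry": 0, "rz": 0, "hand": 0.8},
  {"tx": 0, "ty": 0, "tz": -15, "rx": 0, "ry": 0, "rz": 0, "hand": 0.8},
])

```text
clock: 10.23
eef_pos: [0.4298, -0.3064, 0.2078]
tcp_rot: [0.997, 0.074, 0.002, 0.002]
wrist_force: [0.8, -0.4, -1.2]
finger_gap: 0.119
finger_force: 30.0
```

```bash
cat > go.py <<'E'
from h import *
import sys
def go(P,yaw):
    s=readout.sense(); M=R.from_quat(s["tcp_rot"]).as_matrix(); d=M.T@(np.array(P)-s["eef_pos"])
    print(s["clock"],s["eef_pos"].round(4),"delta cm",(d*100).round(2),"rotvec",R.from_matrix(M.T@np.array([[np.cos(yaw),np.sin(yaw),0],[np.sin(yaw),-np.cos(yaw),0],[0,0,-1]])).as_rotvec().round(4),s["wrist_force"].round(1),s["finger_gap"])
if __name__=="__main__": a=[float(v) for v in sys.argv[1:]]; go(a[:3],a[3])
E
python3 go.py .5061 .158 .16 .094
```

```text
10.2333 [ 0.4298 -0.3064  0.2078] delta cm [ 14.37 -44.82   4.65] rotvec [ 0.004  -0.004   0.0538] [ 0.8 -0.4 -1.2] 0.11905084083969061
```

Emit:
step_arm([
  {"tx": 1.2, "ty": -3.7, "tz": 0, "rx": 0, "ry": 0, "rz": 0.005, "hand": 0.8},
  {"tx": 2.4, "ty": -7.5, "tz": 0, "rx": 0, "ry": 0, "rz": 0.01, "hand": 0.8},
  {"tx": 3.6, "ty": -11.2, "tz": 0, "rx": 0, "ry": 0, "rz": 0.015, "hand": 0.8},
  {"tx": 4.8, "ty": -15, "tz": 0, "rx": 0, "ry": 0, "rz": 0.02, "hand": 0.8},
  {"tx": 6, "ty": -18.7, "tz": 0, "rx": 0, "ry": 0, "rz": 0.025, "hand": 0.8},
  {"tx": 7.2, "ty": -22.4, "tz": 0, "rx": 0, "ry": 0, "rz": 0.03, "hand": 0.8},
  {"tx": 8.4, "ty": -26.2, "tz": 0, "rx": 0, "ry": 0, "rz": 0.035, "hand": 0.8},
  {"tx": 9.6, "ty": -30, "tz": 0, "rx": 0, "ry": 0, "rz": 0.04, "hand": 0.8},
  {"tx": 10.8, "ty": -33.7, "tz": 0, "rx": 0, "ry": 0, "rz": 0.045, "hand": 0.8},
  {"tx": 12, "ty": -37.5, "tz": 0, "rx": 0, "ry": 0, "rz": 0.05, "hand": 0.8},
  {"tx": 13.2, "ty": -41.2, "tz": 0, "rx": 0, "ry": 0, "rz": 0.054, "hand": 0.8},
  {"tx": 14.4, "ty": -44.8, "tz": 0, "rx": 0, "ry": 0, "rz": 0.054, "hand": 0.8},
  {"tx": 14.4, "ty": -44.8, "tz": 0, "rx": 0, "ry": 0, "rz": 0.054, "hand": 0.8},
  {"tx": 14.4, "ty": -44.8, "tz": 0, "rx": 0, "ry": 0, "rz": 0.054, "hand": 0.8},
  {"tx": 14.4, "ty": -44.8, "tz": 0, "rx": 0, "ry": 0, "rz": 0.054, "hand": 0.8},
])

```text
clock: 11.48
eef_pos: [0.5049, 0.1583, 0.2022]
tcp_rot: [0.999, 0.047, -0.001, 0.0]
wrist_force: [0.8, 0.7, -2.4]
finger_gap: 0.122
finger_force: 30.0
```

```bash
python3 go.py .5061 .158 .07 .094
```

```text
11.4833 [0.5049 0.1583 0.2022] delta cm [ 0.15  0.04 13.22] rotvec [0.0007 0.0022 0.0004] [ 0.8  0.7 -2.4] 0.12178145163523106
```

Emit:
step_arm([
  {"tx": 0.1, "ty": 0, "tz": 3, "rx": 0, "ry": 0, "rz": 0, "hand": 0.8},
  {"tx": 0.1, "ty": 0, "tz": 6, "rx": 0, "ry": 0, "rz": 0, "hand": 0.8},
  {"tx": 0.1, "ty": 0, "tz": 8.5, "rx": 0, "ry": 0, "rz": 0, "hand": 0.8},
  {"tx": 0.1, "ty": 0, "tz": 9.7, "rx": 0, "ry": 0, "rz": 0, "hand": 0.8},
  {"tx": 0.1, "ty": 0, "tz": 9.7, "rx": 0, "ry": 0, "rz": 0, "hand": 0.8},
  {"tx": 0.1, "ty": 0, "tz": 9.7, "rx": 0, "ry": 0, "rz": 0, "hand": 0.8},
])

```text
clock: 11.98
eef_pos: [0.5065, 0.158, 0.1072]
tcp_rot: [0.999, 0.046, -0.0, 0.0]
wrist_force: [0.6, -0.6, -0.7]
finger_gap: 0.125
finger_force: 30.0
```

Run:
```python
from h import *
s=readout.sense(); print(s["clock"],s["eef_pos"])
C=cam("wrist"); p,d=optics.read_camera("wrist"); np.savez("pics/w5.npz",p=p,d=d,rv=C[0]["rvec"],tv=C[0]["tvec"])
O=np.array([.5641,.1288]); ex=np.array([.9956,.0939]); ey=np.array([-.0939,.9956])
f=lambda x,y,z:np.r_[O+ex*x+ey*y,z]
for n,P in dict(foot=f(-.055+.015,.0345,.059),sf=f(-.055+.018,.042,.052),pl=f(-.055,.0245,.037)).items(): print(n,fproj(C,P))
a=p[150:300,190:370,::-1]; 
q,_=optics.read_camera("scene"); S=cam("scene"); u,v=proj(S,f(-.055,.04,.06))[0].astype(int); print(u,v)
b=q[v-45:v+45,u-50:u+50,::-1]
A=cv2.resize(a,(540,450),interpolation=cv2.INTER_CUBIC); B=cv2.resize(b,(250,225),interpolation=cv2.INTER_CUBIC)
o=np.zeros((450,790,3),np.uint8); o[:,:540]=A; o[:225,540:]=B; cv2.imwrite("pics/w5.png",o)
```

```text
11.9833 [0.50647188 0.15798479 0.10715625]
foot [[277.00718833 210.35997066]]
sf [[266.31157663 203.62567635]]
pl [[290.34979444 221.89043548]]
327 191
```

View pics/w5.png

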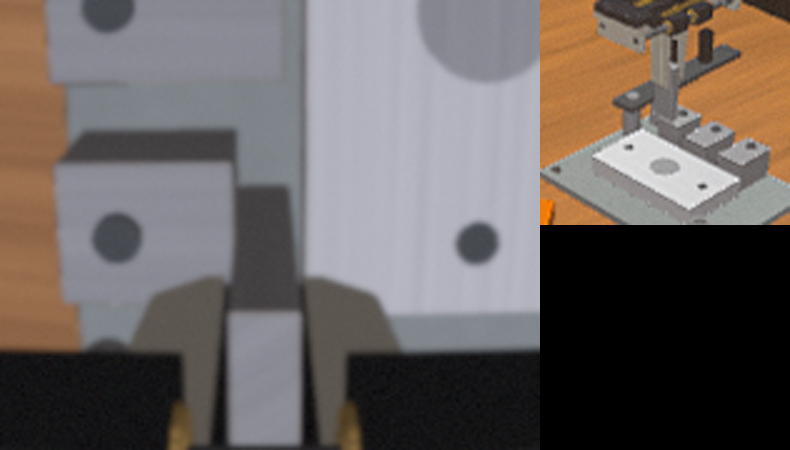

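The crop shows the spacer foot spanning u 236-290 at v 187, the stop's top face edge at u≈236 and the plate edge at u≈303. The foot is too close to the stop line, so I measure these edges precisely.

Run:
```python
from h import *
a=np.load("pics/w5.npz"); g=cv2.cvtColor(a["p"],cv2.COLOR_RGB2GRAY).astype(float); c=optics.get_calibration("wrist"); C=(c,R.from_rotvec(a["rv"]).as_matrix(),a["tv"])
O=np.array([.5641,.1288]); ex=np.array([.9956,.0939]); ey=np.array([-.0939,.9956])
def sub(u0,u1,rows,z,k=1):
    e=[]
    for v in rows:
        q=np.diff(cv2.GaussianBlur(g[v:v+1],(3,1),0)[0,u0:u1])*k; i=int(q.argmax())
        off=0 if i in(0,len(q)-1) else .5*(q[i-1]-q[i+1])/(q[i-1]-2*q[i]+q[i+1]+1e-9); e.append((u0+i+.5+off,v))
    P=onplane(C,e,z,True)[:,:2]-O; e=np.array(e); print(np.median(e[:,0]).round(2),"jig x",(P@ex*1000).round(0)[[0,-1]],"y",(P@ey*1000).round(1))
zf=.1072-.046
print("stop top edge (bright->dark)"); sub(263,274,range(206,238,4),.052,-1)
print("middle stop edge"); sub(280,288,range(152,175,4),.052,-1)
print("plate edge"); sub(286,296,range(170,240,8),.037,1)
print("foot left"); sub(264,272,range(213,216),zf,-1);print("foot left/right at foot"); sub(283,292,range(213,216),zf,1)
for v in (200,206,212,214,216): print(v,g[v,262:296].astype(int))
```

```text
stop top edge (bright->dark)
267.42 jig x [-39. -59.] y [41.9 41.9 41.3 41.3 41.3 41.3 41.4 41.5]
middle stop edge
283.05 jig x [ -1. -15.] y [30.5 30.3 30.4 30.2 30.4 30.3]
plate edge
291.83 jig x [-15. -65.] y [23.7 23.7 23.6 23.5 23.5 23.5 23.5 23.5 23.5]
foot left
267.35 jig x [-41. -43.] y [41. 41. 41.]
foot left/right at foot
286.05 jig x [-41. -43.] y [28.6 28.4 28.3]
200 [ 68  66  66  66  67  71  88 112 126 129 129 128 130 131 130 130 130 130
 131 132 131 132 131 132 132 131 132 126 112 118 149 170 178 181]
206 [141 140 139 136 128 106  94 109 124 129 129 129 129 129 129 130 130 132
 130 132 133 132 134 134 134 135 133 125 112 119 150 170 179 181]
212 [141 143 141 140 131 112  91  83  85  86  81  81  81  81  81  82  81  81
  82  82  82  83  85  97 112 126 130 127 113 120 153 172 178 180]
214 [141 139 140 139 131 112  86  71  67  64  67  65  66  64  66  67  66  67
  67  64  66  66  69  76  98 119 129 125 115 125 155 173 179 181]
216 [141 141 141 139 131 112  89  71  65  65  66  65  65  66  65  64  65  65
  66  64  67  67  66  72  91 116 128 125 114 124 154 172 178 181]
```

Foot centre is at jig y ≈ 34.2, with about 1.7 mm to the stop and 4.9 mm to the plate. I shift it slightly towards the plate and descend.

Emit:
step_arm([
  {"tx": 0.05, "ty": 0.07, "tz": 0.5, "rx": 0, "ry": 0, "rz": 0, "hand": 0.8},
  {"tx": 0.05, "ty": 0.07, "tz": 1.3, "rx": 0, "ry": 0, "rz": 0, "hand": 0.8},
  {"tx": 0.05, "ty": 0.07, "tz": 2.1, "rx": 0, "ry": 0, "rz": 0, "hand": 0.8},
  {"tx": 0.05, "ty": 0.07, "tz": 2.9, "rx": 0, "ry": 0, "rz": 0, "hand": 0.8},
  {"tx": 0.05, "ty": 0.07, "tz": 3.7, "rx": 0, "ry": 0, "rz": 0, "hand": 0.8},
  {"tx": 0.05, "ty": 0.07, "tz": 4.3, "rx": 0, "ry": 0, "rz": 0, "hand": 0.8},
  {"tx": 0.05, "ty": 0.07, "tz": 4.6, "rx": 0, "ry": 0, "rz": 0, "hand": 0.8},
  {"tx": 0.05, "ty": 0.07, "tz": 4.6, "rx": 0, "ry": 0, "rz": 0, "hand": 0.8},
  {"tx": 0.05, "ty": 0.07, "tz": 4.6, "rx": 0, "ry": 0, "rz": 0, "hand": 0.8},
])

```text
clock: 12.83
eef_pos: [0.507, 0.1581, 0.0607]
tcp_rot: [0.999, 0.047, -0.0, 0.0]
wrist_force: [0.9, 0.2, -2.1]
finger_gap: 0.124
finger_force: 30.0
```

Emit:
step_arm([
  {"tx": 0, "ty": 0, "tz": 0.1, "rx": 0, "ry": 0, "rz": 0, "hand": 0.8},
  {"tx": 0, "ty": 0, "tz": 0.2, "rx": 0, "ry": 0, "rz": 0, "hand": 0.8},
  {"tx": 0, "ty": 0, "tz": 0.2, "rx": 0, "ry": 0, "rz": 0, "hand": 0.8},
])

```text
clock: 13.08
eef_pos: [0.507, 0.1581, 0.0588]
tcp_rot: [0.999, 0.047, 0.0, -0.0]
wrist_force: [-0.3, -1.3, -1.2]
finger_gap: 0.122
finger_force: 30.0
```

Emit:
step_arm([
  {"tx": 0, "ty": 0, "tz": 0.05, "rx": 0, "ry": 0, "rz": 0, "hand": 0.8},
  {"tx": 0, "ty": 0, "tz": 0.1, "rx": 0, "ry": 0, "rz": 0, "hand": 0.8},
  {"tx": 0, "ty": 0, "tz": 0.1, "rx": 0, "ry": 0, "rz": 0, "hand": 0.8},
])

```text
clock: 13.33
eef_pos: [0.5071, 0.1581, 0.0579]
tcp_rot: [0.999, 0.047, 0.0, -0.0]
wrist_force: [-0.2, 0.2, 0.4]
finger_gap: 0.124
finger_force: 30.0
```

Emit:
step_arm([
  {"tx": 0, "ty": 0, "tz": 0.05, "rx": 0, "ry": 0, "rz": 0, "hand": 0.8},
  {"tx": 0, "ty": 0, "tz": 0.1, "rx": 0, "ry": 0, "rz": 0, "hand": 0.8},
  {"tx": 0, "ty": 0, "tz": 0.1, "rx": 0, "ry": 0, "rz": 0, "hand": 0.8},
])

```text
clock: 13.58
eef_pos: [0.5073, 0.1582, 0.0579]
tcp_rot: [0.999, 0.047, 0.0, -0.0]
wrist_force: [-4.8, -0.1, 12.5]
finger_gap: 0.12
finger_force: 30.0
```

The foot is on the base (12 N). I ease off, open gently and lift.

Emit:
step_arm([
  {"tx": 0, "ty": 0, "tz": -0.1, "rx": 0, "ry": 0, "rz": 0, "hand": 0.8},
  {"tx": 0, "ty": 0, "tz": -0.1, "rx": 0, "ry": 0, "rz": 0, "hand": 1.3},
  {"tx": 0, "ty": 0, "tz": -0.1, "rx": 0, "ry": 0, "rz": 0, "hand": 1.8},
  {"tx": 0, "ty": 0, "tz": -0.1, "rx": 0, "ry": 0, "rz": 0, "hand": 2.5},
  {"tx": 0, "ty": 0, "tz": -0.1, "rx": 0, "ry": 0, "rz": 0, "hand": 3.2},
  {"tx": 0, "ty": 0, "tz": -0.1, "rx": 0, "ry": 0, "rz": 0, "hand": 3.6},
  {"tx": 0, "ty": 0, "tz": -0.1, "rx": 0, "ry": 0, "rz": 0, "hand": 3.6},
  {"tx": 0, "ty": 0, "tz": -2, "rx": 0, "ry": 0, "rz": 0, "hand": 3.6},
  {"tx": 0, "ty": 0, "tz": -5, "rx": 0, "ry": 0, "rz": 0, "hand": 3.6},
  {"tx": 0, "ty": 0, "tz": -9, "rx": 0, "ry": 0, "rz": 0, "hand": 3.6},
  {"tx": 0, "ty": 0, "tz": -13, "rx": 0, "ry": 0, "rz": 0, "hand": 3.6},
  {"tx": -2, "ty": 3, "tz": -16, "rx": 0, "ry": 0, "rz": 0, "hand": 3.6},
  {"tx": -2, "ty": 3, "tz": -18, "rx": 0, "ry": 0, "rz": 0, "hand": 3.6},
  {"tx": -2, "ty": 3, "tz": -18, "rx": 0, "ry": 0, "rz": 0, "hand": 3.6},
])

```text
clock: 14.75
eef_pos: [0.4906, 0.1256, 0.2422]
tcp_rot: [0.999, 0.046, 0.003, -0.0]
wrist_force: [0.1, 0.0, 0.9]
finger_gap: 0.388
finger_force: 0.0
```

```bash
python3 - <<'E'
from h import *
s=readout.sense(); print(s["clock"],s["eef_pos"],s["finger_gap"])
C=cam("wrist"); p,d=optics.read_camera("wrist"); np.savez("pics/w6.npz",p=p,d=d,rv=C[0]["rvec"],tv=C[0]["tvec"])
W=cloud(C,d,True); z=W[...,2]
O=np.array([.5641,.1288]); ex=np.array([.9956,.0939]); ey=np.array([-.0939,.9956]); 
J=(W[...,:2]-O)@np.c_[ex,ey]
m=(abs(z-.087)<.005)&(abs(J[...,0]+.055)<.03)&(abs(J[...,1]-.034)<.03); uv=np.argwhere(m)[:,::-1]
Q=(onplane(C,uv,.087,True)[:,:2]-O)@np.c_[ex,ey]*1000; print(len(Q),np.median(z[m]),cv2.minAreaRect(Q.astype(np.float32)))
cv2.imwrite("pics/w6.png",cv2.resize(p[:300,130:430,::-1],None,fx=2,fy=2,interpolation=cv2.INTER_CUBIC))
E
python3 go.py .6 .03 .2 1.665
```

```text
14.75 [0.49059539 0.12563004 0.24220206] 0.38847708588088753
324 0.08629704674228125 ((-53.16284942626953, 33.90833282470703), (11.18239974975586, 28.55642318725586), 88.99284362792969)
14.8 [0.4905 0.1261 0.2394] delta cm [10.   10.58  3.98] rotvec [ 0.0031 -0.004  -1.5721] [ 0.6  0.6 -1.3] 0.38668568927750446
```

View pics/w6.png

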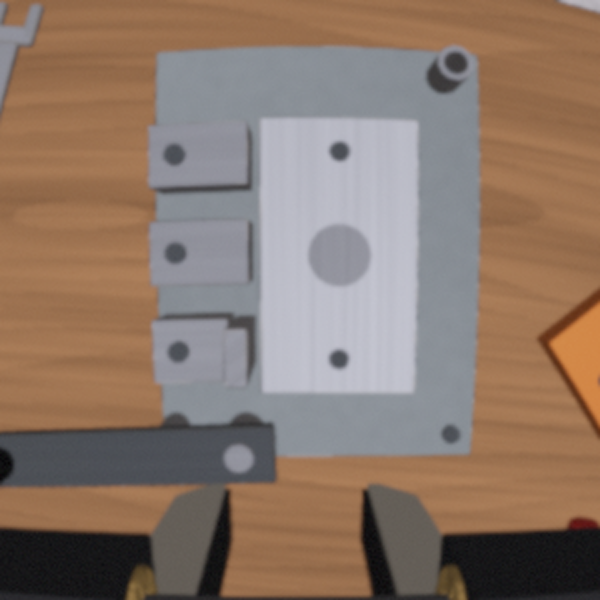

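The spacer stands alone in front of the short stop (top at (237,357)), with clear space to the plate edge at u≈262. I compare its centre with the stop's in the same view.

Run:
```python
from h import *
a=np.load("pics/w6.npz"); c=optics.get_calibration("wrist"); C=(c,R.from_rotvec(a["rv"]).as_matrix(),a["tv"]); W=cloud(C,a["d"],True); z=W[...,2]
O=np.array([.5641,.1288]); ex=np.array([.9956,.0939]); ey=np.array([-.0939,.9956]); B=np.c_[ex,ey]; J=(W[...,:2]-O)@B
for n,zz,xc,yc in(("spacer",.087,-.055,.034),("short",.052,-.055,.063),("mid",.052,0,.057),("far",.052,.055,.057)):
    m=(abs(z-zz)<.004)&(abs(J[...,0]-xc)<.026)&(abs(J[...,1]-yc)<.035); uv=np.argwhere(m)[:,::-1]
    Q=(onplane(C,uv,zz,True)[:,:2]-O)@B*1000; r=cv2.minAreaRect(Q.astype(np.float32)); print(n,np.median(z[m]).round(4),r, (Q.min(0)+Q.max(0))/2)
m=(abs(z-.037)<.004)&(abs(J[...,0])<.1)&(J[...,1]<.029)&(J[...,1]>-.08); Q=(onplane(C,np.argwhere(m)[:,::-1],.037,True)[:,:2]-O)@B*1000; print(cv2.minAreaRect(Q.astype(np.float32)))
```

```text
spacer 0.0863 ((-53.16284942626953, 33.90833282470703), (11.18239974975586, 28.55642318725586), 88.99284362792969) [-53.12755036  34.12189161]
short 0.0517 ((-55.015525817871094, 56.42997360229492), (55.27994918823242, 36.41097640991211), 89.45108795166016) [-54.84179579  56.34289143]
mid 0.0516 ((-0.6615619659423828, 57.03641891479492), (36.10107421875, 55.4674072265625), 0.5729889869689941) [-0.43944986 57.06203309]
far 0.0517 ((54.3902587890625, 57.33203125), (36.72886276245117, 54.25790786743164), 0.011138935573399067) [54.38966745 57.33389414]
((-1.7220611572265625, -18.43893814086914), (158.87484741210938, 94.9722671508789), 0.11795227974653244)
```

The spacer is within about 1.5 mm of the stop's middle and square. Next I move in front of the plate with the fingers shut and the tool turned.

```bash
python3 go.py .5871 .0446 .2 1.665
```

```text
14.8 [0.4905 0.1261 0.2394] delta cm [8.85 9.01 3.98] rotvec [ 0.0031 -0.004  -1.5721] [ 0.6  0.6 -1.3] 0.38668568927750446
```

Emit:
step_arm([
  {"tx": 8.9, "ty": 9.0, "tz": 0, "rx": 0, "ry": 0, "rz": -1.571, "hand": 2},
  {"tx": 8.9, "ty": 9.0, "tz": 0, "rx": 0, "ry": 0, "rz": -1.571, "hand": 1},
  {"tx": 8.9, "ty": 9.0, "tz": 0, "rx": 0, "ry": 0, "rz": -1.571, "hand": 0},
  {"tx": 8.9, "ty": 9.0, "tz": 0, "rx": 0, "ry": 0, "rz": -1.571, "hand": 0},
  {"tx": 8.9, "ty": 9.0, "tz": 0, "rx": 0, "ry": 0, "rz": -1.571, "hand": 0},
  {"tx": 8.9, "ty": 9.0, "tz": 0, "rx": 0, "ry": 0, "rz": -1.571, "hand": 0},
  {"tx": 8.9, "ty": 9.0, "tz": 0, "rx": 0, "ry": 0, "rz": -1.571, "hand": 0},
  {"tx": 8.9, "ty": 9.0, "tz": 0, "rx": 0, "ry": 0, "rz": -1.571, "hand": 0},
  {"tx": 8.9, "ty": 9.0, "tz": 0, "rx": 0, "ry": 0, "rz": -1.571, "hand": 0},
  {"tx": 8.9, "ty": 9.0, "tz": 0, "rx": 0, "ry": 0, "rz": -1.571, "hand": 0},
  {"tx": 8.9, "ty": 9.0, "tz": 0, "rx": 0, "ry": 0, "rz": -1.571, "hand": 0},
  {"tx": 8.9, "ty": 9.0, "tz": 0, "rx": 0, "ry": 0, "rz": -1.571, "hand": 0},
  {"tx": 8.9, "ty": 9.0, "tz": 0, "rx": 0, "ry": 0, "rz": -1.571, "hand": 0},
  {"tx": 8.9, "ty": 9.0, "tz": 0, "rx": 0, "ry": 0, "rz": -1.571, "hand": 0},
  {"tx": 8.9, "ty": 9.0, "tz": 0, "rx": 0, "ry": 0, "rz": -1.571, "hand": 0},
  {"tx": 8.9, "ty": 9.0, "tz": 0, "rx": 0, "ry": 0, "rz": -1.571, "hand": 0},
  {"tx": 8.9, "ty": 9.0, "tz": 0, "rx": 0, "ry": 0, "rz": -1.571, "hand": 0},
])

```text
clock: 16.22
eef_pos: [0.5868, 0.0452, 0.2362]
tcp_rot: [0.674, 0.739, -0.0, -0.0]
wrist_force: [0.2, -0.5, 0.0]
finger_gap: 0.005
finger_force: 0.0
```

```bash
python3 go.py .5871 .0446 .020 1.665
```

```text
16.2167 [0.5868 0.0452 0.2362] delta cm [-0.06  0.03 21.62] rotvec [-0.0006 -0.0001 -0.0022] [ 0.2 -0.5  0. ] 0.005319307520309386
```

Emit:
step_arm([
  {"tx": -0.1, "ty": 0, "tz": 4, "rx": 0, "ry": 0, "rz": 0, "hand": 0},
  {"tx": -0.1, "ty": 0, "tz": 8, "rx": 0, "ry": 0, "rz": 0, "hand": 0},
  {"tx": -0.1, "ty": 0, "tz": 12, "rx": 0, "ry": 0, "rz": 0, "hand": 0},
  {"tx": -0.1, "ty": 0, "tz": 16, "rx": 0, "ry": 0, "rz": 0, "hand": 0},
  {"tx": -0.1, "ty": 0, "tz": 19, "rx": 0, "ry": 0, "rz": 0, "hand": 0},
  {"tx": -0.1, "ty": 0, "tz": 20.5, "rx": 0, "ry": 0, "rz": 0, "hand": 0},
  {"tx": -0.1, "ty": 0, "tz": 21.4, "rx": 0, "ry": 0, "rz": 0, "hand": 0},
  {"tx": -0.1, "ty": 0, "tz": 21.4, "rx": 0, "ry": 0, "rz": 0, "hand": 0},
  {"tx": -0.1, "ty": 0, "tz": 21.4, "rx": 0, "ry": 0, "rz": 0, "hand": 0},
])

```text
clock: 16.97
eef_pos: [0.5874, 0.0441, 0.0234]
tcp_rot: [0.673, 0.739, 0.0, 0.0]
wrist_force: [0.4, -0.1, 1.1]
finger_gap: 0.006
finger_force: 0.0
```

Emit:
step_arm([
  {"tx": 0.3, "ty": 0, "tz": 0, "rx": 0, "ry": 0, "rz": 0, "hand": 0},
  {"tx": 0.6, "ty": 0, "tz": 0, "rx": 0, "ry": 0, "rz": 0, "hand": 0},
  {"tx": 0.9, "ty": 0, "tz": 0, "rx": 0, "ry": 0, "rz": 0, "hand": 0},
  {"tx": 1.1, "ty": 0, "tz": 0, "rx": 0, "ry": 0, "rz": 0, "hand": 0},
  {"tx": 1.3, "ty": 0, "tz": 0, "rx": 0, "ry": 0, "rz": 0, "hand": 0},
  {"tx": 1.4, "ty": 0, "tz": 0, "rx": 0, "ry": 0, "rz": 0, "hand": 0},
  {"tx": 1.5, "ty": 0, "tz": 0, "rx": 0, "ry": 0, "rz": 0, "hand": 0},
  {"tx": 1.5, "ty": 0, "tz": 0, "rx": 0, "ry": 0, "rz": 0, "hand": 0},
])

```text
clock: 17.63
eef_pos: [0.586, 0.0588, 0.0234]
tcp_rot: [0.673, 0.74, 0.0, 0.001]
wrist_force: [0.9, -4.3, 3.3]
finger_gap: 0.006
finger_force: 2.1
```

Contact with the plate (4 N). I push on slowly.

Emit:
step_arm([
  {"tx": 0.1, "ty": 0, "tz": 0, "rx": 0, "ry": 0, "rz": 0, "hand": 0},
  {"tx": 0.2, "ty": 0, "tz": 0, "rx": 0, "ry": 0, "rz": 0, "hand": 0},
  {"tx": 0.3, "ty": 0, "tz": 0, "rx": 0, "ry": 0, "rz": 0, "hand": 0},
  {"tx": 0.35, "ty": 0, "tz": 0, "rx": 0, "ry": 0, "rz": 0, "hand": 0},
  {"tx": 0.4, "ty": 0, "tz": 0, "rx": 0, "ry": 0, "rz": 0, "hand": 0},
  {"tx": 0.4, "ty": 0, "tz": 0, "rx": 0, "ry": 0, "rz": 0, "hand": 0},
])

```text
clock: 18.13
eef_pos: [0.5856, 0.0613, 0.0234]
tcp_rot: [0.673, 0.74, -0.001, 0.002]
wrist_force: [-0.9, -17.7, 6.3]
finger_gap: 0.009
finger_force: 8.6
```

Emit:
step_arm([
  {"tx": 0.05, "ty": 0, "tz": 0, "rx": 0, "ry": 0, "rz": 0, "hand": 0},
  {"tx": 0.1, "ty": 0, "tz": 0, "rx": 0, "ry": 0, "rz": 0, "hand": 0},
  {"tx": 0.15, "ty": 0, "tz": 0, "rx": 0, "ry": 0, "rz": 0, "hand": 0},
  {"tx": 0.15, "ty": 0, "tz": 0, "rx": 0, "ry": 0, "rz": 0, "hand": 0},
])

```text
clock: 18.47
eef_pos: [0.5852, 0.0615, 0.0234]
tcp_rot: [0.673, 0.739, -0.002, 0.002]
wrist_force: [-3.9, -27.6, 9.2]
finger_gap: 0.007
finger_force: 13.7
```

The push is blocked at 28 N. I check whether the plate is flush or jammed.

Run:
```python
from h import *
s=readout.sense(); print(s["clock"],s["eef_pos"],s["wrist_force"])
C=cam("wrist"); p,d=optics.read_camera("wrist"); np.savez("pics/w7.npz",p=p,d=d,rv=C[0]["rvec"],tv=C[0]["tvec"])
T=cam("top"); q,dt=optics.read_camera("top"); np.savez("pics/t7.npz",p=q,d=dt)
A=cv2.resize(p[:300,100:460,::-1],(540,450),interpolation=cv2.INTER_CUBIC); B=cv2.resize(q[155:255,165:220,::-1],(248,450),interpolation=cv2.INTER_CUBIC)
cv2.imwrite("pics/w7.png",np.hstack([A,B]))
O=np.array([.5641,.1288]); ex=np.array([.9956,.0939]); ey=np.array([-.0939,.9956])
for x,y,z in((.0,.03,.037),(-.055,.03,.037),(.055,.03,.037)): print(fproj(C,np.r_[O+ex*x+ey*y,z]))
```

```text
18.4667 [0.58522375 0.06148733 0.02339848] [ -3.92357566 -27.62044744   9.18953654]
[[244.28619896  66.0508496 ]]
[[133.83418411  74.81626563]]
[[362.36231821  68.63177132]]
```

View pics/w7.png

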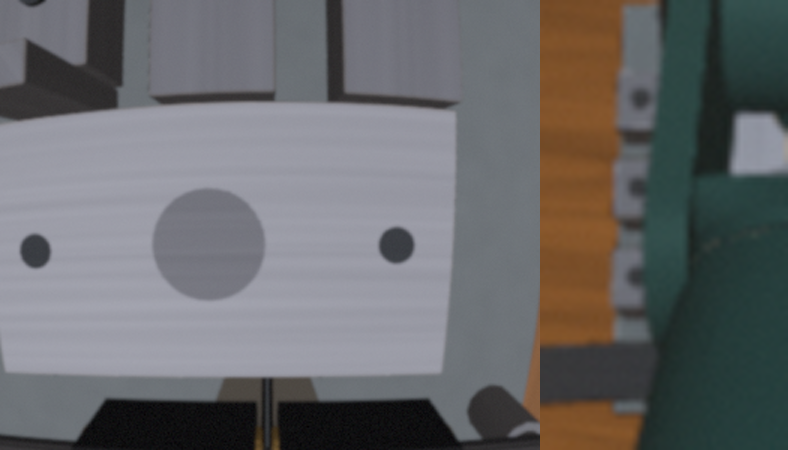

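The wrist view shows the plate edge (v≈101-107) meeting the dark front faces of the middle stop (212,98) and far stop (400,100), with the spacer standing at (50,80). I measure the back edge.

Run:
```python
from h import *
a=np.load("pics/w7.npz"); g=cv2.GaussianBlur(cv2.cvtColor(a["p"],cv2.COLOR_RGB2GRAY),(3,3),0).astype(float); c=optics.get_calibration("wrist"); C=(c,R.from_rotvec(a["rv"]).as_matrix(),a["tv"])
O=np.array([.5641,.1288]); ex=np.array([.9956,.0939]); ey=np.array([-.0939,.9956]); B=np.c_[ex,ey]
for n,us in(("left/spacer",range(112,172,10)),("mid",range(205,280,10)),("gap",range(288,316,9)),("far",range(325,400,10))):
    e=[]
    for u in us:
        col=np.diff(g[58:85,u]); i=int(col.argmax()); e.append((u,58+i+.5))
    print(n,((onplane(C,e,.037,True)[:,:2]-O)@B*1000).round(1).tolist())
for u in(240,300,360,390): print(u,g[56:80,u].astype(int))
W=cloud(C,a["d"],True); z=W[...,2]; J=(W[...,:2]-O)@B
m=(z>.08)&(z<.095)&(abs(J[...,0]+.055)<.04)&(abs(J[...,1]-.035)<.04)
if m.sum(): Q=(onplane(C,np.argwhere(m)[:,::-1],.087,True)[:,:2]-O)@B*1000; print("spacer top",m.sum(),cv2.minAreaRect(Q.astype(np.float32)))
```

```text
left/spacer [[-67.5, 29.2], [-61.7, 28.9], [-56.0, 28.8], [-50.5, 28.6], [-45.1, 29.0], [-39.9, 29.0]]
mid [[-18.5, 29.2], [-13.7, 28.9], [-9.0, 29.2], [-4.3, 29.0], [0.3, 29.3], [4.9, 29.2], [9.5, 29.1], [14.1, 29.1]]
gap [[20.1, 29.1], [24.2, 29.1], [28.3, 29.2], [32.5, 28.9]]
far [[37.2, 29.5], [41.9, 29.2], [46.6, 29.5], [51.4, 29.3], [56.3, 29.7], [61.2, 29.6], [66.3, 29.5], [71.4, 29.5]]
240 [116 116 115 113 107  94  76  62  55  53  58  75 105 132 148 153 155 157
 158 158 157 156 155 154]
300 [111 111 111 111 111 111 110 110 110 110 111 118 132 145 152 155 156 157
 157 156 154 153 153 152]
360 [118 118 118 117 117 115 109  96  77  62  55  55  64  87 117 139 149 153
 155 156 156 155 154 152]
390 [115 115 115 115 115 114 114 113 110 101  85  68  57  53  56  71  99 128
 145 151 154 155 155 155]
spacer top 2423 ((-51.75320053100586, 33.56989288330078), (33.13441467285156, 12.985188484191895), 0.4183366894721985)
```

Run:
```python
from h import *
a=np.load("pics/w7.npz"); g=cv2.GaussianBlur(cv2.cvtColor(a["p"],cv2.COLOR_RGB2GRAY),(3,3),0).astype(float); c=optics.get_calibration("wrist"); C=(c,R.from_rotvec(a["rv"]).as_matrix(),a["tv"])
O=np.array([.5641,.1288]); ex=np.array([.9956,.0939]); ey=np.array([-.0939,.9956]); B=np.c_[ex,ey]
def ed(us,v0,v1,k):
    e=[]
    for u in us:
        q=np.diff(g[v0:v1,u])*k; i=int(np.clip(q.argmax(),1,len(q)-2)); o=.5*(q[i-1]-q[i+1])/(q[i-1]-2*q[i]+q[i+1]+1e-9); e.append((u,v0+i+.5+o))
    return np.array(e)
for n,us in(("mid",range(210,275,8)),("far",range(340,400,8))):
    t=ed(us,55,72,-1); b=ed(us,62,80,1)
    f=lambda e,z:(onplane(C,e,z,True)[:,:2]-O)@B*1000
    print(n,"stop top y",f(t,.052)[:,1].round(1),"plate y",f(b,.037)[:,1].round(1),"height px",(b-t)[:,1].round(1))
    X=f(t,.052)/1000; P=lambda z:np.array([fproj(C,np.r_[O+ex*x+ey*y,z])[0,1] for x,y in X]); print("px expected if flush",(P(.037)-P(.052)).round(1))
```

```text
mid stop top y [29.2 29.3 29.2 29.2 29.3 29.3 29.3 29.4 29.3] plate y [29.1 29.1 29.2 29.1 29.2 29.2 29.2 29.3 29.2] height px [6.  6.3 5.9 6.2 6.3 6.2 6.2 6.3 6.3]
px expected if flush [5.6 5.7 5.8 5.8 5.9 6.  6.  6.  6. ]
far stop top y [29.4 29.4 29.5 29.5 29.4 29.5 29.6 29.6] plate y [29.3 29.4 29.5 29.5 29.5 29.5 29.6 29.7] height px [6.2 6.  6.  5.9 5.7 5.9 5.8 5.6]
px expected if flush [5.7 5.6 5.5 5.4 5.2 5.1 4.9 4.8]
```

The plate reads flush at both long stops (stop and plate lines agree within 0.1 mm). I hold briefly to check the force is steady.

Emit:
step_arm([
  {"tx": 0, "ty": 0, "tz": 0, "rx": 0, "ry": 0, "rz": 0, "hand": 0},
  {"tx": 0, "ty": 0, "tz": 0, "rx": 0, "ry": 0, "rz": 0, "hand": 0},
  {"tx": 0, "ty": 0, "tz": 0, "rx": 0, "ry": 0, "rz": 0, "hand": 0},
  {"tx": 0, "ty": 0, "tz": 0, "rx": 0, "ry": 0, "rz": 0, "hand": 0},
])

```text
clock: 18.9
eef_pos: [0.5852, 0.0615, 0.0234]
tcp_rot: [0.673, 0.739, -0.002, 0.002]
wrist_force: [-4.1, -27.3, 9.2]
finger_gap: 0.007
finger_force: 13.5
```

```bash
python3 -c "
from bench import r
print(r.sign_off())"
```

```text
the job is handed in; nothing more can be done
None
```

The job is handed in at about 19 s: the keeper is seated at about 1.59 rad, the largest spacer stands within about 2 mm of the short stop's middle, and the shut fingers are holding the plate flush on both long stops at about 27 N.

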